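Change over the boards on the preheater jigs

ROBOT

A 6-joint arm with a two-finger parallel gripper is mounted at the origin on the work surface. World frame = base frame: x ahead of the robot, y to its left, z up, the work surface at z = 0. Lengths are in m, angles in rad, forces in N, time in s.
With the tool pointing down it reaches from about 0.375 to 0.825 m from the base axis. Payload 5.5 kg.
Tool frame: the origin (TCP) lies midway between the tips of the shut fingers; the grasp point (between the pads) lies r.grip_depth behind it (r.grip_depth is the distance from the TCP to the grasp point, in m); y points along the fingers, z is the direction in which the jaws open and shut, and the axes are right-handed (so a half turn about y gives the same grasp; the last joint's range is limited). The gripper opens to 85 mm and grips with 20 to 120 N. Pads are 22 mm wide; open, the fingers measure 114 mm over their backs; the gripper's body (76 mm by 85 mm) begins 54 mm behind the grasp point. The pads swing forward as they close: fully open they stand 13 mm farther back than shut.
Start: joints at [1.136, 0.314, -0.047, 1.21, 0, 1.571], TCP at [0.253, 0.544, 0.231] pointing down, gripper open.
Joint ranges: [-2.67, 2.67], [-0.69, 1.73], [-1.03, 1.25], [-2.08, 2.16], [-1.42, 1.45], [-3.14, 3.14]. Speed limits (rad/s): [2.39, 2.39, 3.01, 3.14, 3.14, 3.14].

INTERFACE

Orientations are given as [roll, pitch, yaw] about the fixed x, y, z axes, in that order (R = Rz(yaw) Ry(pitch) Rx(roll)).
In Python, from station import r gives the robot as it stands. The module is installed in compiled form; this text tells all that it offers.
- The arm moves only by the tool arm_command, never from a script. Its argument "motion" is a list that holds one entry, the list of rows, each a list of 6 numbers: the shift along the tool's x, y, z as a fraction of full scale, then the turn, a rotation vector about the tool's x, y, z as a fraction of full scale. In form: [[[tx, ty, tz, rx, ry, rz], ...]]. A call has 1 to 8 rows; each row shifts and turns the commanded pose from where the row before left it, along the tool's axes as they then stand; what a row does not reach is not made up. Full scale, the value 1, is 40 mm for a shift and 4 degrees for a turn. A row lasts 1/12 s, in which the tool goes at most 41.7 mm and 7.16 degrees, less where a joint would pass 70% of its speed; a pose out of reach is approached as far as the arm can. A call with a number of a shift or a turn outside -1 to 1 is refused whole. A call with a gripper value outside its range is refused whole. "fingers" is the opening, from 0 (shut) to 1 (fully open), set as the call begins (left out, the last holds). The fingers move at their own pace and stop on an object; "newtons" is the grip in N (left out, the last holds). Time passes only in rows, so rows that do not move let the fingers close. It gives the time, the measured TCP pose, the force and the opening at its end, in the units of the state.
- r.get_obs(): the state, without advancing time (a new reading comes with each control period).
- r.read_camera(name): name is "side" or "top" or "wrist"; returns the picture (384x512x3 uint8, red, green, blue); there is no depth.
- r.camera_params(name): a dict with "K" (3x3 intrinsics, pixels), "rvec" (rotation vector, rad) and "tvec" (3), from world to camera coordinates, as OpenCV has them. Camera axes: x right, y down, z forward; pixel columns grow to the right and rows downward; lengths in m; the calibration is good to about 2 mm. A picture is of the moment at which its call begins: read the wrist's pose just before it. camera_params takes no time and is no camera call; for the wrist camera it gives the pose at the moment of the call.
- r.hand_in(): hands the job in, once; it reports no verdict.
Trained networks look in the newest picture that a camera, given by its name, has taken for a name from the list of things; names that differ only in an ending like _2 or _b are one class to them, and where a whole thing is asked for, a point or a joint stands for the part that bears it (a point fixed in the world has none). Each returns a list of dicts, best first, with "p" (0 to 1); they miss things now and then, are a little off and sometimes report something else, mostly with a low value. They report only what shows in the picture. A call takes as long as a camera call.
- r.boxes_of(query, camera): "box" ([left, top, right, bottom] as shares, 0 to 1, of the picture: columns of its width, rows of its height, round what is visible of it).
The state is a dict: "time": time; "joint_pos": joint angles; "dq": joint speeds; "joint_torque": joint torques, N m; "tool_pos": TCP position; "eef_rot": TCP orientation; "contact_force": force on the tool from outside, world axes, zero at the start; "moment": the same for the moment, N m; "width": opening from 0.0 (shut) to 1.0 (fully open).
Only numpy, scipy, OpenCV 4.12 (cv2) and the standard library are available. Lean on these libraries where they do the work, as an engineer would, in place of code of your own. Each camera call takes 0.05 s, during which the arm holds its last target.

TASK

Take the finished coil board out of its jig and lay it flat in the grey tray, and set the two heat-sink boards on the rails of their jigs, the longer board in the longer jig and the shorter in the shorter one. Each must lie flat, square and centred between the stop pins with an even gap on all sides. Set every board down without dropping it, leave the jar, reel and screwdriver where they are and do not knock the probe stand.

Things in the scene. Friction and masses are not known exactly. Their poses are not given: they have to be found in the camera images.
- long_board: Longer board to load: green, 84 x 46 mm (long way along x), 3 mm thick, about 70 g, with a finned aluminium heat sink fixed at the centre of its top: 46 mm along x, 24 mm across y, from 3 to 16 mm above the underside; grip it by that, across y. Origin: centre of the underside, z up. Starts flat on the bench (z = 0) at any yaw. Half a turn makes no difference in the jig.
- short_board: Shorter board to load: as the long one but 56 x 46 mm, heat sink 30 mm along x, 24 mm across y, from 3 to 16 mm above the underside, about 50 g. Origin: centre of the underside, z up. Starts flat on the bench (z = 0) at any yaw. Half a turn makes no difference in the jig.
- coil_board: Finished board left lying a little askew on the rails of the short jig: green, 52 x 34 mm (long way along x), 3 mm thick, about 50 g, with a round black coil of 24 mm diameter at its centre, from 3 to 21 mm above the underside; grip it by the coil. Origin: centre of the underside, 70 mm above the bench.
- preheater: Grey bench preheater with a dark stage plate, 240 (x) x 300 (y) mm, 50 mm high, fixed. It carries the two jigs, side by side along its y, centres about 120 mm apart; either jig may be the left one. Origin: centre of the underside.
- long_jig: Fixed aluminium carrier for the long board, base 112 x 72 mm, long way along x. Two slim rails, 8 mm wide, run along its y at x = +-30 mm; the board bridges them. Brass stop pins, 6 mm in diameter, stand to 5 mm above the rail tops: end pins at x = +-49, y = +-15 mm, side pins at x = +-30, y = +-30 mm. Origin: centre of its underside, 50 mm above the bench.
- long_jig_seat (a point): Where the centre of the long board's underside belongs: centre of the long jig, level with the rail tops, 70 mm above the bench (20 mm above the jig's origin). Axes as the jig's: x its long way, z up. A centred board has a gap of 4 mm to the pins on every side.
- short_jig: The same for the short board: base 84 x 72 mm, rails along y at x = +-22 mm, end pins at x = +-35, y = +-15 mm, side pins at x = +-22, y = +-30 mm, all to 5 mm above the rail tops. Origin: centre of its underside, 50 mm above the bench. The coil board lies on its rails at the start.
- short_jig_seat (a point): Where the centre of the short board's underside belongs: centre of the short jig, level with the rail tops, 70 mm above the bench. Axes as the jig's. A centred board has a gap of 4 mm to the pins on every side.
- tray: Grey open plastic tray for finished boards, 100 x 100 mm outside, walls 4 mm thick and 22 mm high, floor 4 mm thick, fixed on the bench. Origin: centre of its underside.
- jar: Bystander: amber glass jar with a black cap, 50 mm in diameter, 55 mm high, loose among the boards; it may stand in any of their places. Origin: centre of the underside. Leave alone.
- reel: Bystander: reel of solder wire, 58 mm in diameter, 36 mm high, standing loose on its flange. Origin: centre of the underside. Leave alone.
- driver: Bystander: screwdriver, 170 mm long, lying loose beyond the tray, roughly along y. Leave alone.
- probe_stand: Obstacle: fixed stand between tray and preheater. Foot of 35 mm radius, 14 mm high; upright rod of 6 mm radius to a height of 244 mm; at a height of 205 mm a bar of 4 mm radius reaches 62 mm from the rod along the stand's -x (towards the robot). Origin: centre of the foot's underside. Do not knock it.

How it is judged:
By the outcome, as a careful person would: the job done as asked, in the order asked, and still so for the second after the job is handed in, with the robot touching nothing.
It also fails if it takes over 72 s, if anything falls off the work surface, if the arm or the gripper's body presses on something with over 40 N, if the wrist force passes 120 N, or if a joint passes its speed limit or range.

## Working session

There is one attempt and no reset: what is moved stays moved. The work goes in short steps, Python scripts to look and compute and a tool call to move; the robot and the scene stay as the last step left them, time stands still between calls to the robot, and variables do not carry over. Pictures are saved under pics/ and viewed, and the job is handed in when it is done.

Besides the shell and the picture viewer there is one more tool, called by a JSON object that holds its "api" and its "payload", one argument or row to a line. arm_command: Moves the arm, as the interface text tells. Shift numbers are shares of 40 mm and turn numbers shares of 4 degrees, none past 1 either way. Its arguments: {"type":"object","properties":{"motion":{"type":"array","items":{"type":"array","items":{"type":"array","items":{"type":"number","minimum":-1,"maximum":1}}}},"fingers":{"type":"number"},"newtons":{"type":"number"}},"required":["motion"]}

```bash
ls; mkdir -p pics; cat > h.py <<'E'
import numpy as np, cv2
from station import r
def save(name,fn):
    im=r.read_camera(name); cv2.imwrite('pics/'+fn,im[:,:,::-1]); return im
def cam(name):
    p=r.camera_params(name); return np.array(p['K'],float),np.array(p['rvec'],float),np.array(p['tvec'],float)
def ray(name,uv,z,P=None):
    K,rv,t=P or cam(name); R=cv2.Rodrigues(rv)[0]; uv=np.atleast_2d(uv).astype(float)
    d=np.c_[uv,np.ones(len(uv))]@np.linalg.inv(K).T@R; c=-R.T@t
    return c+d*((z-c[2])/d[:,2])[:,None]
def proj(name,X,P=None):
    K,rv,t=P or cam(name); return cv2.projectPoints(np.atleast_2d(X).astype(float),rv,t,K,None)[0][:,0]
E
python3 - <<'E'
from h import *
o=r.get_obs(); print(o, r.grip_depth)
for c in ['top','side','wrist']:
    save(c,c+'0.png'); K,rv,t=cam(c); R=cv2.Rodrigues(rv)[0]; print(c,K.tolist(),(-R.T@t).round(4),R.round(3).tolist())
for n in ['long_board','short_board','coil_board','preheater','long_jig','short_jig','tray','jar','reel','driver','probe_stand']:
    for c in ['top']:
        print(n,c,[(np.round(np.array(b['box'])*[512,384,512,384],1).tolist(),round(b['p'],2)) for b in r.boxes_of(n,c)[:3]])
E
```

```text
pics
{'time': 0.0, 'joint_pos': array([ 1.13599943e+00,  3.14208242e-01, -4.80816863e-02,  1.21019104e+00,
        7.69652517e-06,  1.57078919e+00]), 'dq': array([-1.19580626e-03,  1.27171886e-05, -5.25052884e-04, -1.32423565e-03,
        5.26868090e-04,  8.13937432e-04]), 'joint_torque': array([-3.26698400e-04, -5.39588356e+01,  3.39747870e+01,  1.90195494e-02,
       -1.65469601e-05, -7.03510253e-06]), 'tool_pos': array([0.25249084, 0.54365214, 0.23044408]), 'eef_rot': array([-1.57248096e+00,  7.70853324e-06, -4.34789779e-01]), 'contact_force': array([ 0.24292273, -0.59474275,  0.49944937]), 'moment': array([-0.00728169, -0.00780621, -0.01416426]), 'width': 1.0011619010005957} 0.0187
top [[463.7392763920223, 0.0, 254.77237151272334], [0.0, 463.7392763920223, 192.06528314218085], [0.0, 0.0, 1.0]] [0.4593 0.0675 1.1557] [[-0.017, -1.0, 0.017], [-0.994, 0.015, -0.113], [0.112, -0.018, -0.994]]
side [[401.8299790411639, 0.0, 252.31395405552396], [0.0, 401.8299790411639, 193.98030377151792], [0.0, 0.0, 1.0]] [ 0.0149 -0.5542  0.667 ] [[0.734, -0.68, 0.005], [-0.394, -0.431, -0.812], [0.554, 0.594, -0.583]]
wrist [[295.0602904481046, 0.0, 254.4663093087363], [0.0, 295.0602904481046, 187.75982043251994], [0.0, 0.0, 1.0]] [0.1841 0.5753 0.3716] [[0.422, 0.907, -0.001], [0.866, -0.403, 0.297], [0.269, -0.126, -0.955]]
long_board top [([229.5, 236.5, 261.7, 271.7], 0.56)]
short_board top [([146.2, 180.8, 171.8, 203.1], 0.84)]
coil_board top [([385.0, 191.5, 403.2, 212.0], 0.81)]
preheater top [([299.6, 147.6, 438.5, 260.3], 0.6)]
long_jig top []
short_jig top [([377.3, 186.1, 409.6, 219.6], 0.55), ([182.7, 95.4, 195.9, 160.7], 0.54)]
tray top [([196.7, 161.8, 236.1, 207.4], 0.8)]
jar top [([150.4, 247.7, 174.8, 270.3], 0.86)]
reel top [([91.7, 230.4, 120.4, 254.8], 0.81)]
driver top [([184.7, 96.3, 195.7, 161.1], 0.61)]
probe_stand top [([251.2, 98.3, 283.1, 147.8], 0.61)]
```

```bash
python3 - <<'E'
import cv2
a=cv2.imread('pics/top0.png'); cv2.imwrite('pics/top0b.png',cv2.resize(a[80:290,80:450],None,fx=2.15,fy=2.15,interpolation=cv2.INTER_CUBIC))
E
```

```text
(no output)
```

View pics/top0b.png

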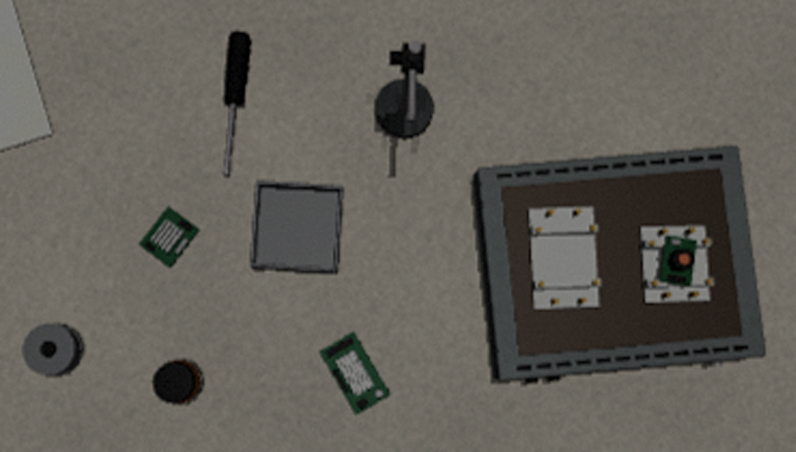

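View pics/side0.png

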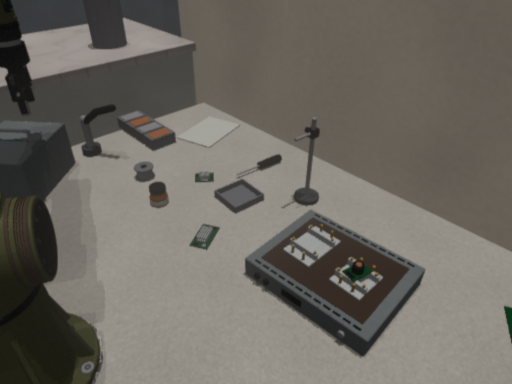

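View pics/wrist0.png

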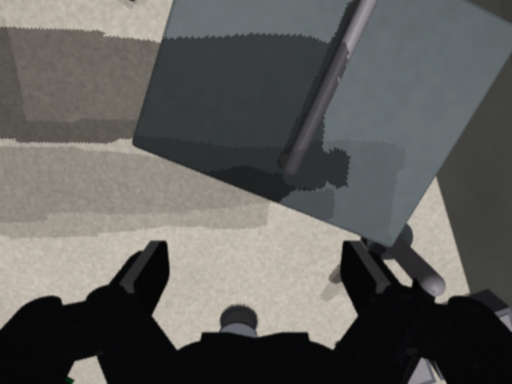

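The top view shows, from left to right: the reel, short board (crop 168,237), jar, tray (297,227), long board (355,373), probe stand, and preheater. The preheater's left jig is the empty long one (565,257). The right jig holds the coil board (680,262).

```bash
python3 - <<'E'
from h import *
s=lambda x,y:(x/2.15+80,y/2.15+80)
def g(n,pts,z):
    w=ray('top',[s(*p) for p in pts],z); m=w.mean(0); print(n,w.round(3).tolist(),'mean',m.round(4))
g('short_board',[(169,207),(199,231),(169,267),(139,243)],0.003)
g('short sink',[(170,217),(187,231),(168,256),(150,240)],.016)
g('tray',[(257,182),(343,186),(338,272),(250,267)],.022)
g('long',[(353,332),(390,400),(357,413),(320,352)],.003)
g('jar',[(178,380)],.055);g('reel',[(49,349)],.036)
g('stand foot',[(404,108)],.014)
g('clamp',[(412,55)],.205);g('bar',[(411,118),(412,60)],.205)
g('long jig',[(529,207),(594,207),(600,307),(534,308)],.053)
g('short jig',[(641,227),(704,226),(710,300),(643,303)],.053)
g('coil top',[(681,260)],.091)
g('preheater',[(475,170),(738,147),(764,354),(496,382)],.05)
E
```

```text
short_board [[0.633, 0.286, 0.003], [0.604, 0.251, 0.003], [0.563, 0.286, 0.003], [0.591, 0.321, 0.003]] mean [0.598 0.286 0.003]
short sink [[0.619, 0.283, 0.016], [0.603, 0.263, 0.016], [0.574, 0.285, 0.016], [0.593, 0.305, 0.016]] mean [0.5975 0.2838 0.016 ]
tray [[0.658, 0.182, 0.022], [0.652, 0.083, 0.022], [0.553, 0.09, 0.022], [0.56, 0.19, 0.022]] mean [0.6055 0.1364 0.022 ]
long [[0.485, 0.074, 0.003], [0.406, 0.033, 0.003], [0.392, 0.071, 0.003], [0.462, 0.112, 0.003]] mean [0.4364 0.0726 0.003 ]
jar [[0.434, 0.265, 0.055]] mean [0.4345 0.2654 0.055 ]
reel [[0.471, 0.412, 0.036]] mean [0.4707 0.4118 0.036 ]
stand foot [[0.745, 0.011, 0.014]] mean [0.7445 0.0106 0.014 ]
clamp [[0.75, 0.011, 0.205]] mean [0.7498 0.0112 0.205 ]
bar [[0.687, 0.014, 0.205], [0.745, 0.011, 0.205]] mean [0.7158 0.0124 0.205 ]
long jig [[0.62, -0.125, 0.053], [0.619, -0.198, 0.053], [0.506, -0.2, 0.053], [0.507, -0.127, 0.053]] mean [ 0.5628 -0.1627  0.053 ]
short jig [[0.595, -0.25, 0.053], [0.595, -0.321, 0.053], [0.512, -0.323, 0.053], [0.51, -0.248, 0.053]] mean [ 0.5532 -0.2858  0.053 ]
coil top [[0.554, -0.281, 0.091]] mean [ 0.554  -0.2809  0.091 ]
preheater [[0.663, -0.066, 0.05], [0.685, -0.366, 0.05], [0.452, -0.381, 0.05], [0.426, -0.083, 0.05]] mean [ 0.5565 -0.2241  0.05  ]
```

```bash
cat > plan.py <<'E'
import sys, json
from h import *
from scipy.spatial.transform import Rotation as Ro
def tgtR(psi): return Ro.from_euler('xyz',[-np.pi/2,0,np.radians(psi)])
def plan(wps, cap=38., q=2, start=None):
    o=r.get_obs(); p=np.array(o['tool_pos']); R=Ro.from_euler('xyz',o['eef_rot'])
    if start is not None: p,R=start
    rows=[]
    for x,y,z,psi,*c in wps:
        cp=c[0] if c else cap
        T=np.array([x,y,z]); RT=tgtR(psi)
        n=max(int(np.ceil(np.linalg.norm(T-p)*1000/cp)),int(np.ceil(np.degrees((R.inv()*RT).magnitude())/3.9)),1)
        for k in range(n,0,-1):
            t=R.inv().apply((T-p)/k)/0.04; w=np.degrees((R.inv()*RT).as_rotvec()/k)/4
            t=t.round(q); w=w.round(q)
            rows.append(list(t)+list(w)); p=p+R.apply(t*.04); R=R*Ro.from_rotvec(np.radians(w*4))
    for i in range(0,len(rows),8):
        print('[['+','.join('['+','.join('%g'%(v+0) for v in w)+']' for w in rows[i:i+8])+']]')
    print('rows',len(rows),'t',round(o['time'],2),'pos',np.round(o['tool_pos'],4),'rpy',np.degrees(o['eef_rot']).round(2),'F',np.round(o['contact_force'],1),'w',round(o['width'],3))
if __name__=='__main__':
    plan([tuple(map(float,a.split(','))) for a in sys.argv[1:]])
E
python3 plan.py 0.598,0.285,0.13,-40
```

```text
[[[0.88,0.21,-0.19,0,0.31,0],[0.88,0.21,-0.17,0,0.31,0],[0.89,0.21,-0.15,0,0.32,0],[0.89,0.21,-0.13,0,0.31,0],[0.89,0.21,-0.11,0,0.32,0],[0.9,0.21,-0.09,0,0.31,0],[0.9,0.21,-0.07,0,0.32,0],[0.9,0.21,-0.05,0,0.31,0]]]
[[[0.9,0.21,-0.03,0,0.32,0],[0.9,0.21,-0.01,0,0.31,0],[0.89,0.22,0.01,0,0.32,0],[0.9,0.21,0.04,0,0.31,0]]]
rows 12 t 0.7 pos [0.2527 0.5442 0.2313] rpy [-90.     0.   -24.91] F [0.1 0.6 0.3] w 0.999
```

{"api": "arm_command", "payload": {
  "motion": [
    [[0.88, 0.21, -0.19, 0, 0.31, 0], [0.88, 0.21, -0.17, 0, 0.31, 0], [0.89, 0.21, -0.15, 0, 0.32, 0], [0.89, 0.21, -0.13, 0, 0.31, 0], [0.89, 0.21, -0.11, 0, 0.32, 0], [0.9, 0.21, -0.09, 0, 0.31, 0], [0.9, 0.21, -0.07, 0, 0.32, 0], [0.9, 0.21, -0.05, 0, 0.31, 0]]
  ]
}}

```text
time: 1.37
tool_pos: [0.4842, 0.3697, 0.1639]
eef_rot: [-1.57, -0.0, -0.611]
contact_force: [0.8, 0.1, -0.5]
width: 1.003
```

{"api": "arm_command", "payload": {
  "motion": [
    [[0.9, 0.21, -0.03, 0, 0.32, 0], [0.9, 0.21, -0.01, 0, 0.31, 0], [0.89, 0.22, 0.01, 0, 0.32, 0], [0.9, 0.21, 0.04, 0, 0.31, 0], [0, 0, 0, 0, 0, 0], [0, 0, 0, 0, 0, 0]]
  ]
}}

```text
time: 1.87
tool_pos: [0.599, 0.2834, 0.1291]
eef_rot: [-1.572, 0.001, -0.701]
contact_force: [0.7, 0.8, -0.8]
width: 1.001
```

```bash
python3 - <<'E'
from h import *
o=r.get_obs(); print(o['time'],o['tool_pos'],np.degrees(o['eef_rot']),o['dq'].round(3))
np.save('short_P.npy',np.array(cam('wrist'),dtype=object),allow_pickle=True)
save('wrist','w1.png')
E
```

```text
1.8667 [0.5990184  0.28338126 0.12907493] [-9.00650441e+01  4.19668849e-02 -4.01702154e+01] [ 0.045 -0.027 -0.015  0.009  0.013  0.002]Traceback (most recent call last):
  File "<stdin>", line 3, in <module>
ValueError: could not broadcast input array from shape (3,3) into shape (3,)
```

```bash
cat >> h.py <<'E'
import pickle
def shot(fn):
    o=r.get_obs(); P=cam('wrist'); im=save('wrist',fn+'.png'); pickle.dump((o,P,im),open('pics/'+fn+'.pkl','wb'))
    print(fn,'t',round(o['time'],2),o['tool_pos'].round(4),np.degrees(o['eef_rot']).round(2),'dq',abs(o['dq']).max().round(3)); return o,P,im
def load(fn): return pickle.load(open('pics/'+fn+'.pkl','rb'))
E
python3 - <<'E'
from h import *
shot('w1')
E
```

```text
w1 t 1.87 [0.599  0.2834 0.1291] [-9.007e+01  4.000e-02 -4.017e+01] dq 0.045
```

View pics/w1.png

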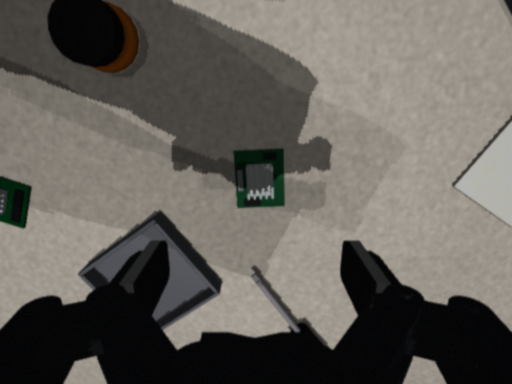

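The wrist view shows the short board at (259,178), already square to the tool. The jar is at top left, and the tray is at bottom left under the left finger.

```bash
cat >> h.py <<'E'
from scipy.optimize import least_squares
from scipy.ndimage import map_coordinates, gaussian_filter1d, gaussian_filter
def green(im):
    f=im.astype(float); return f[:,:,1]-0.5*(f[:,:,0]+f[:,:,2])
def grey(im): return im.astype(float).mean(2)
def fitrect(S,P,z,dims,init,span=6.,it=4,n=31,sides=(0,1,2,3),sgn=0,size=False):
    """rectangle edges; returns x,y,yaw(deg), per-side rms (mm) """
    S=gaussian_filter(S,0.6); x,y,a=init[0],init[1],np.radians(init[2]); L,W=dims
    off=np.arange(-span,span+.01,.2)/1000
    for k in range(it):
        c,s=np.cos(a),np.sin(a); pts=[];nr=[];sd=[]
        for i in sides:
            u=np.linspace(-.4,.4,n)
            if i<2: nn=np.array([1.,0])*(1-2*i); loc=np.c_[np.full(n,nn[0]*L/2),u*W]
            else: nn=np.array([0,1.])*(1-2*(i-2)); loc=np.c_[u*L,np.full(n,nn[1]*W/2)]
            Rm=np.array([[c,-s],[s,c]]); g=loc@Rm.T+[x,y]; N=Rm@nn
            q=g[:,None,:]+off[None,:,None]*N
            X=np.concatenate([q,np.full(q.shape[:2]+(1,),z)],2).reshape(-1,3)
            uv=proj(None,X,P); v=map_coordinates(S,[uv[:,1],uv[:,0]],order=1).reshape(n,-1)
            G=np.gradient(gaussian_filter1d(v,3,axis=1),axis=1)
            G=abs(G) if sgn==0 else G*sgn
            j=G.argmax(1); ok=G[np.arange(n),j]>0.4*np.median(G.max(1))
            for m in np.where(ok)[0]:
                pts.append(q[m,j[m]]);nr.append(nn);sd.append(i)
        pts=np.array(pts);nr=np.array(nr);sd=np.array(sd)
        def res(p):
            c,s=np.cos(p[2]),np.sin(p[2]); l=(pts-p[:2])@np.array([[c,-s],[s,c]])
            h=np.where(sd<2,p[3]/2,p[4]/2)
            return 1000*((l*nr).sum(1)-h)
        if size: f=least_squares(lambda p:res(p),[x,y,a,L,W],loss='soft_l1',f_scale=.4,x_scale=[.001,.001,.01,.001,.001])
        else: f=least_squares(lambda p:res([*p,L,W]),[x,y,a],loss='soft_l1',f_scale=.4,x_scale=[.001,.001,.01])
        x,y,a=f.x[:3]
        if size: L,W=f.x[3:]
        off=np.arange(-max(span/2**(k+1),1.5),max(span/2**(k+1),1.5)+.01,.1)/1000
    rr=res([x,y,a,L,W]); 
    return x,y,np.degrees(a),{i:(np.median(rr[sd==i]).round(2),rr[sd==i].std().round(2),int((sd==i).sum())) for i in sides},(L,W)
def rel(o,x,y):
    "offset in tool frame axes (x fwd, z side) of world point from TCP, mm; "
    psi=o['eef_rot'][2]; d=np.array([x,y])-o['tool_pos'][:2]; c,s=np.cos(psi),np.sin(psi)
    return np.round(1000*np.array([c*d[0]+s*d[1],-s*d[0]+c*d[1]]),2)
E
python3 - <<'E'
from h import *
o,P,im=load('w1')
print(ray(None,[(259,178)],.003,P))
S=green(im); 
f=fitrect(S,P,.003,(.056,.046),(.598,.286,-40)); print(f,rel(o,*f[:2]))
f=fitrect(S,P,.003,(.056,.046),f[:3],span=3,size=True); print(f)
E
```

```text
[[0.60002091 0.28758884 0.003     ]]
(np.float64(0.600886909236331), np.float64(0.2869684498367626), np.float64(-37.0234084171832), {0: (np.float64(-0.41), np.float64(0.29), 31), 1: (np.float64(-0.29), np.float64(0.18), 31), 2: (np.float64(-0.31), np.float64(0.19), 31), 3: (np.float64(-0.39), np.float64(0.26), 31)}, (0.056, 0.046)) [-0.89  3.95]
(np.float64(0.6008682923336615), np.float64(0.2870284268602383), np.float64(-36.97999385023018), {0: (np.float64(-0.0), np.float64(0.31), 31), 1: (np.float64(0.01), np.float64(0.18), 31), 2: (np.float64(0.1), np.float64(0.19), 31), 3: (np.float64(-0.01), np.float64(0.34), 31)}, (np.float64(0.05522823971439192), np.float64(0.045197393838967655)))
```

```bash
python3 plan.py 0.437,0.073,0.13,28.5
```

```text
[[[0.02,0,-0.37,0,-0.95,0],[-0.01,0,-0.37,0,-0.95,0],[-0.03,0,-0.37,0,-0.95,0],[-0.06,0,-0.36,0,-0.95,0],[-0.08,0,-0.36,0,-0.95,0],[-0.1,0,-0.35,0,-0.95,0],[-0.13,0,-0.35,0,-0.95,0],[-0.15,0,-0.34,0,-0.95,0]]]
[[[-0.17,0,-0.33,0,-0.95,0],[-0.19,0,-0.32,0,-0.95,0],[-0.21,0,-0.3,0,-0.96,0],[-0.23,0,-0.29,0,-0.95,0],[-0.25,0,-0.27,0,-0.96,0],[-0.27,0,-0.25,0,-0.95,0],[-0.29,0,-0.23,0,-0.96,0],[-0.3,0,-0.22,0,-0.95,-0.01]]]
[[[-0.31,0,-0.19,0,-0.96,0],[-0.33,0,-0.17,-0.01,-0.95,0]]]
rows 18 t 1.92 pos [0.5981 0.2845 0.1296] rpy [-9.004e+01  5.000e-02 -4.007e+01] F [ 0.1 -0.2  1.1] w 0.999
```

{"api": "arm_command", "payload": {
  "motion": [
    [[0.02, 0, -0.37, 0, -0.95, 0], [-0.01, 0, -0.37, 0, -0.95, 0], [-0.03, 0, -0.37, 0, -0.95, 0], [-0.06, 0, -0.36, 0, -0.95, 0], [-0.08, 0, -0.36, 0, -0.95, 0], [-0.1, 0, -0.35, 0, -0.95, 0], [-0.13, 0, -0.35, 0, -0.95, 0], [-0.15, 0, -0.34, 0, -0.95, 0]]
  ]
}}

```text
time: 2.58
tool_pos: [0.5251, 0.192, 0.1308]
eef_rot: [-1.57, -0.0, -0.162]
contact_force: [0.5, 0.1, -0.7]
width: 0.998
```

{"api": "arm_command", "payload": {
  "motion": [
    [[-0.17, 0, -0.33, 0, -0.95, 0], [-0.19, 0, -0.32, 0, -0.95, 0], [-0.21, 0, -0.3, 0, -0.96, 0], [-0.23, 0, -0.29, 0, -0.95, 0], [-0.25, 0, -0.27, 0, -0.96, 0], [-0.27, 0, -0.25, 0, -0.95, 0], [-0.29, 0, -0.23, 0, -0.96, 0], [-0.3, 0, -0.22, 0, -0.95, -0.01]]
  ]
}}

```text
time: 3.25
tool_pos: [0.454, 0.0976, 0.1307]
eef_rot: [-1.571, -0.002, 0.371]
contact_force: [0.7, 0.7, 1.0]
width: 1.002
```

{"api": "arm_command", "payload": {
  "motion": [
    [[-0.31, 0, -0.19, 0, -0.96, 0], [-0.33, 0, -0.17, -0.01, -0.95, 0], [0, 0, 0, 0, 0, 0], [0, 0, 0, 0, 0, 0], [0, 0, 0, 0, 0, 0]]
  ]
}}

```text
time: 3.67
tool_pos: [0.4376, 0.0746, 0.1307]
eef_rot: [-1.572, -0.002, 0.499]
contact_force: [0.4, 0.6, -1.0]
width: 1.001
```

```bash
python3 - <<'E'
from h import *
o,P,im=shot('w2')
o2=r.get_obs(); print(o2['tool_pos'].round(4))
f=fitrect(green(im),P,.003,(.084,.046),(.437,.073,28.5)); print(f,rel(o,*f[:2]))
f=fitrect(green(im),P,.003,(.084,.046),f[:3],span=3,size=True); print(f)
E
python3 plan.py 0.54,-0.1,0.19,0 0.554,-0.224,0.19,0
```

```text
w2 t 3.67 [0.4376 0.0746 0.1307] [-90.05  -0.13  28.57] dq 0.014
[0.4377 0.0745 0.1305]
(np.float64(0.4403043667924673), np.float64(0.07299731928503007), np.float64(29.82412889134), {0: (np.float64(-0.58), np.float64(0.17), 31), 1: (np.float64(-0.52), np.float64(0.18), 31), 2: (np.float64(-0.31), np.float64(0.28), 31), 3: (np.float64(-0.39), np.float64(0.23), 31)}, (0.084, 0.046)) [ 1.66 -2.67]
(np.float64(0.4402847395652898), np.float64(0.0730136488465678), np.float64(29.63110431839293), {0: (np.float64(0.01), np.float64(0.24), 31), 1: (np.float64(-0.0), np.float64(0.19), 31), 2: (np.float64(0.1), np.float64(0.31), 31), 3: (np.float64(0.01), np.float64(0.31), 31)}, (np.float64(0.08292827761413994), np.float64(0.04503654006954839)))
[[[0.02,-0.19,-0.63,0,0.89,0],[0.06,-0.18,-0.63,0,0.89,0],[0.1,-0.19,-0.62,0,0.89,0.01],[0.14,-0.18,-0.62,0,0.9,0],[0.17,-0.19,-0.61,0,0.89,0.01],[0.21,-0.18,-0.6,0,0.9,0],[0.25,-0.19,-0.58,0,0.89,0.01],[0.29,-0.18,-0.56,0,0.9,0]]]
[[[0.09,0,-0.78,0,0,0],[0.09,0,-0.77,0,0,0],[0.08,0,-0.78,0,0,0],[0.09,0,-0.77,0,0,0]]]
rows 12 t 3.72 pos [0.4377 0.0745 0.1305] rpy [-90.05  -0.12  28.59] F [ 0.3 -0.1 -0.3] w 1.003
```

View pics/w2.png

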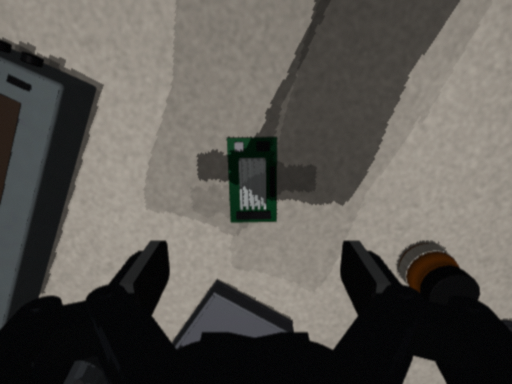

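The wrist view shows the long board at (253,180), upright in the picture, with the jar at right and the tray at bottom. Next I look at the jigs.

{"api": "arm_command", "payload": {
  "motion": [
    [[0.02, -0.19, -0.63, 0, 0.89, 0], [0.06, -0.18, -0.63, 0, 0.89, 0], [0.1, -0.19, -0.62, 0, 0.89, 0.01], [0.14, -0.18, -0.62, 0, 0.9, 0], [0.17, -0.19, -0.61, 0, 0.89, 0.01], [0.21, -0.18, -0.6, 0, 0.9, 0], [0.25, -0.19, -0.58, 0, 0.89, 0.01], [0.29, -0.18, -0.56, 0, 0.9, 0]]
  ]
}}

```text
time: 4.38
tool_pos: [0.5408, -0.1014, 0.1898]
eef_rot: [-1.571, 0.001, -0.003]
contact_force: [-0.3, 0.4, -0.6]
width: 1.001
```

{"api": "arm_command", "payload": {
  "motion": [
    [[0.09, 0, -0.78, 0, 0, 0], [0.09, 0, -0.77, 0, 0, 0], [0.08, 0, -0.78, 0, 0, 0], [0.09, 0, -0.77, 0, 0, 0], [0, 0, 0, 0, 0, 0], [0, 0, 0, 0, 0, 0], [0, 0, 0, 0, 0, 0]]
  ]
}}

```text
time: 4.97
tool_pos: [0.5537, -0.2243, 0.1891]
eef_rot: [-1.571, 0.002, -0.001]
contact_force: [0.8, 0.4, -0.1]
width: 1.005
```

```bash
python3 - <<'E'
from h import *
o,P,im=shot('w3')
cv2.imwrite('pics/w3b.png',cv2.resize(im[90:330,60:460,::-1],None,fx=2,fy=2,interpolation=cv2.INTER_CUBIC))
E
python3 plan.py 0.54,-0.1,0.19,0 0.554,-0.224,0.19,0
```

```text
w3 t 4.97 [ 0.5537 -0.2243  0.1891] [-9.e+01  9.e-02 -4.e-02] dq 0.017
[[[-0.09,0,0.77,0,0,-0.01],[-0.08,-0.01,0.78,0,0,0],[-0.09,0,0.77,0,0,-0.01],[-0.08,-0.01,0.78,0,0,0],[0.09,0,-0.78,0,0,0],[0.09,0,-0.77,0,0,0],[0.08,0,-0.78,0,0,0],[0.09,0,-0.77,0,0,0]]]
rows 8 t 5.02 pos [ 0.5537 -0.2239  0.1892] rpy [-9.001e+01  9.000e-02  2.000e-02] F [ 0.3 -0.   0.6] w 1.001
```

View pics/w3b.png

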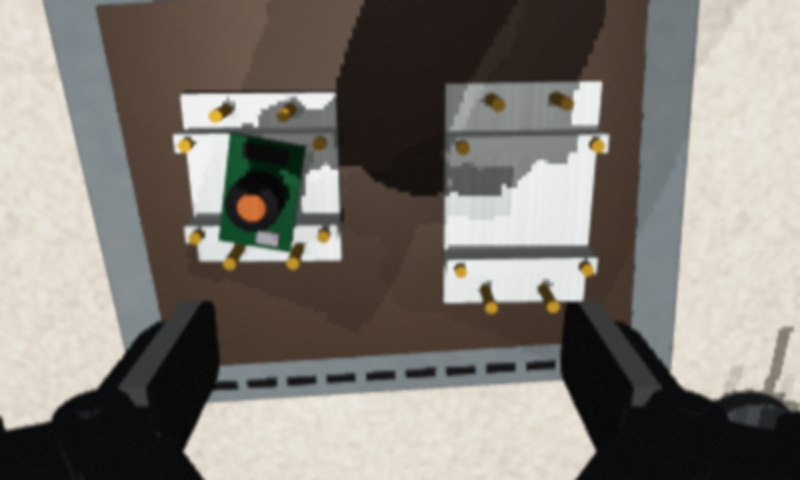

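The view shows the short jig with the coil board at left, coil top at crop (251,208), and the empty long jig at right. The eight brass pins of each jig are visible, so I'll fit the jig poses from the pin tops.

```bash
cat >> h.py <<'E'
def fitpins(im,P,ex,sx,init,win=4,verbose=True,skip=()):
    f=im.astype(float); rb=gaussian_filter(np.clip(f[:,:,0]-f[:,:,2],0,None),.5)
    mod=np.array([(a*ex,b*.015) for a in(1,-1) for b in(1,-1)]+[(a*sx,b*.030) for a in(1,-1) for b in(1,-1)])
    p=np.array([init[0],init[1],np.radians(init[2])])
    w=win+2
    for k in range(5):
        c,s=np.cos(p[2]),np.sin(p[2]); g=mod@np.array([[c,s],[-s,c]])+p[:2]
        uv=proj(None,np.c_[g,np.full(8,.075)],P); ob=[]
        for u,v in uv:
            yy,xx=np.mgrid[int(round(v))-w:int(round(v))+w+1,int(round(u))-w:int(round(u))+w+1]
            W=rb[yy,xx]; W=np.clip(W-.6*W.max(),0,None); ob.append([(W*xx).sum()/W.sum(),(W*yy).sum()/W.sum()])
        ob=np.array(ob); wp=ray(None,ob,.075,P)[:,:2]
        use=[i for i in range(8) if i not in skip]
        def res(q):
            c,s=np.cos(q[2]),np.sin(q[2]); return (1000*(mod@np.array([[c,s],[-s,c]])+q[:2]-wp))[use].ravel()
        p=least_squares(res,p,loss='soft_l1',f_scale=.7,x_scale=[.001,.001,.01]).x; w=max(win,w-1)
    if verbose: print(np.array(res(p)).reshape(-1,2).round(1).tolist())
    return p[0],p[1],np.degrees(p[2]),ob
E
python3 - <<'E'
from h import *
o,P,im=load('w3')
s=lambda x,y:(x/2+60,y/2+90)
print(ray(None,[s(*q) for q in [(490,309),(553,308),(500,103),(567,102)]],.075,P)); 
L=ray(None,[s(*q) for q in [(490,309),(553,308),(497,102),(567,102)]],.075,P).mean(0)
Sx=ray(None,[s(*q) for q in [(230,264),(293,264),(217,115),(288,112)]],.075,P).mean(0); print(L,Sx)
a=fitpins(im,P,.049,.030,(L[0],L[1],0)); print(a[:3],rel(o,*a[:2]))
b=fitpins(im,P,.035,.022,(Sx[0],Sx[1],0)); print(b[:3])
c=ray(None,[s(251,208)],.091,P); print('coil',c)
f=fitrect(green(im),P,.073,(.052,.034),(c[0,0],c[0,1],-10)); print(f)
v=cv2.resize(im[90:330,60:460,::-1],None,fx=2,fy=2,interpolation=cv2.INTER_CUBIC).copy()
for u in list(a[3])+list(b[3]): cv2.circle(v,(int((u[0]-60+.5)*2),int((u[1]-90+.5)*2)),3,(255,0,255),1)
cv2.imwrite('pics/w3c.png',v)
E
```

```text
[[ 0.61455604 -0.17625103  0.075     ]
 [ 0.61406644 -0.14596803  0.075     ]
 [ 0.51557084 -0.17682439  0.075     ]
 [ 0.51517802 -0.14793436  0.075     ]]
[ 0.56473471 -0.16207395  0.075     ] [ 0.55542936 -0.284333    0.075     ]
[[0.1, 0.0], [0.3, -0.2], [-0.3, 0.4], [-0.1, -0.0], [0.0, 0.2], [0.5, -0.2], [-0.4, 0.2], [-0.0, -0.3]]
(np.float64(0.5643865625547059), np.float64(-0.16226331458871868), np.float64(1.088790071196699)) [10.63 62.02]
[[-0.0, 0.3], [-0.0, -0.0], [1.4, -0.4], [-0.3, -0.2], [0.3, 0.4], [-0.1, -0.1], [-0.2, 0.4], [-0.4, -0.3]]
(np.float64(0.5552125839358639), np.float64(-0.28527119609880563), np.float64(0.42555643604340165))
coil [[ 0.55785655 -0.28372393  0.091     ]]
(np.float64(0.5570831074644398), np.float64(-0.28367040453923226), np.float64(-11.200727684187092), {0: (np.float64(-0.48), np.float64(0.33), 31), 1: (np.float64(-0.3), np.float64(0.13), 31), 2: (np.float64(-0.38), np.float64(0.24), 31), 3: (np.float64(-0.4), np.float64(0.22), 31)}, (0.052, 0.034))
```

View pics/w3c.png

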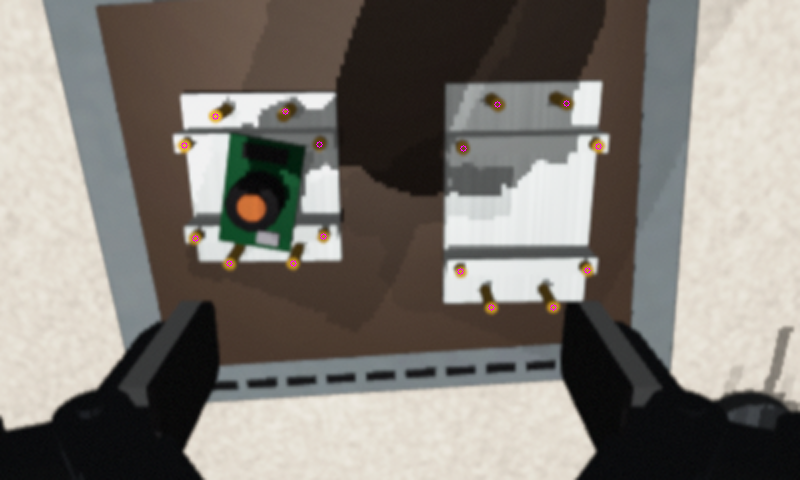

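```bash
python3 plan.py 0.5571,-0.2837,0.125,0 0.5571,-0.2837,0.075,0,20
```

```text
[[[0.03,0.54,-0.5,0,0,-0.01],[0.03,0.53,-0.5,0,0,-0.01],[0.03,0.54,-0.5,0,0,0],[0,0.42,0,0,0,0],[0,0.41,0,0,0,0],[0,0.42,0,0,0,0]]]
rows 6 t 5.02 pos [ 0.5537 -0.2239  0.1892] rpy [-9.001e+01  9.000e-02  2.000e-02] F [ 0.3 -0.   0.6] w 1.001
```

{"api": "arm_command", "payload": {
  "motion": [
    [[0.03, 0.54, -0.5, 0, 0, -0.01], [0.03, 0.53, -0.5, 0, 0, -0.01], [0.03, 0.54, -0.5, 0, 0, 0], [0, 0, 0, 0, 0, 0], [0, 0.42, 0, 0, 0, 0], [0, 0.41, 0, 0, 0, 0], [0, 0.42, 0, 0, 0, 0], [0, 0, 0, 0, 0, 0]]
  ],
  "fingers": 0.6,
  "newtons": 30
}}

```text
time: 5.68
tool_pos: [0.5554, -0.2823, 0.0726]
eef_rot: [-1.569, 0.004, 0.001]
contact_force: [-0.5, -0.1, 0.1]
width: 0.604
```

```bash
python3 plan.py 0.5571,-0.2837,0.075,0,20
python3 - <<'E'
from h import *
shot('w4')
E
```

```text
[[[0.04,-0.06,-0.03,-0.03,0.02,-0.05]]]
rows 1 t 5.68 pos [ 0.5554 -0.2823  0.0726] rpy [-8.99e+01  2.20e-01  6.00e-02] F [-0.5 -0.1  0.1] w 0.604
w4 t 5.68 [ 0.5554 -0.2823  0.0726] [-8.99e+01  2.20e-01  6.00e-02] dq 0.059
```

View pics/w4.png

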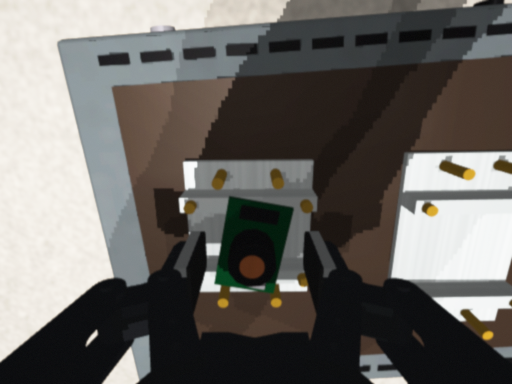

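The coil at (252,268) sits between the open fingers, which are clear of all the pins. Closing.

{"api": "arm_command", "payload": {
  "motion": [
    [[0, 0, 0, 0, 0, 0], [0, 0, 0, 0, 0, 0], [0, 0, 0, 0, 0, 0], [0, 0, 0, 0, 0, 0], [0, 0, 0, 0, 0, 0]]
  ],
  "fingers": 0,
  "newtons": 30
}}

```text
time: 6.15
tool_pos: [0.5582, -0.285, 0.077]
eef_rot: [-1.572, -0.003, -0.0]
contact_force: [-1.2, 1.8, 6.1]
width: 0.264
```

{"api": "arm_command", "payload": {
  "motion": [
    [[0, 0, 0, 0, 0, 0], [0, 0, 0, 0, 0, 0]]
  ]
}}

```text
time: 6.32
tool_pos: [0.5582, -0.285, 0.0769]
eef_rot: [-1.572, -0.003, -0.0]
contact_force: [-0.6, 1.8, 6.6]
width: 0.261
```

```bash
python3 - <<'E'
from h import *
o,P,im=shot('w5'); print(o['contact_force'],o['width'])
f=fitrect(green(im),P,.073,(.052,.034),(.5571,-.2837,-11.2),sides=(1,2,3)); print(f,rel(o,*f[:2]))
E
python3 plan.py 0.558,-0.2837,0.2,0,30 0.52,-0.1,0.2,0 0.58,0.09,0.16,5 .6055,0.1364,0.085,7.7 
```

```text
w5 t 6.32 [ 0.5582 -0.285   0.0769] [-9.005e+01 -1.800e-01 -1.000e-02] dq 0.002
[-0.55150314  1.82733762  6.630008  ] 0.26093937166841713
(np.float64(0.5596706836849116), np.float64(-0.28628152767517306), np.float64(-11.53895760339569), {1: (np.float64(-0.0), np.float64(0.12), 22), 2: (np.float64(-0.5), np.float64(0.65), 24), 3: (np.float64(-0.29), np.float64(0.6), 29)}, (0.052, 0.034)) [ 1.44 -1.27]
[[[0,-0.62,0.01,0,0,0.01],[0,-0.61,0,0,0,0.01],[0,-0.62,0.01,0,0,0.01],[0,-0.61,0,0.01,0,0.01],[0,-0.62,0.01,0,0,0],[-0.19,0,0.92,0,0,0],[-0.19,0,0.92,0,0,0],[-0.19,0,0.92,0,0,0]]]
[[[-0.19,0,0.92,0,0,0],[-0.19,0,0.91,0,0,0],[0.25,0.17,0.79,0,-0.21,0],[0.26,0.17,0.79,0,-0.21,0],[0.27,0.17,0.78,0,-0.21,0],[0.29,0.16,0.78,0,-0.21,0],[0.29,0.17,0.78,0,-0.21,0],[0.31,0.16,0.77,0,-0.2,0]]]
[[[0.25,0.63,0.37,0,-0.23,0],[0.25,0.62,0.36,0,-0.22,0],[0.25,0.63,0.36,0,-0.23,0]]]
rows 19 t 6.37 pos [ 0.5582 -0.285   0.0769] rpy [-9.005e+01 -1.800e-01 -2.000e-02] F [-0.7  2.3  7.1] w 0.265
```

View pics/w5.png

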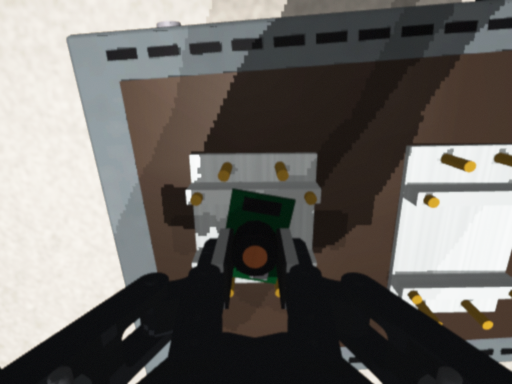

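{"api": "arm_command", "payload": {
  "motion": [
    [[0, -0.3, 0.01, 0, 0, 0.01], [0, -0.61, 0, 0, 0, 0.01], [0, -0.7, 0.01, 0, 0, 0.01], [0, -0.8, 0, 0.01, 0, 0.01], [0, -0.66, 0.01, 0, 0, 0], [-0.19, 0, 0.7, 0, 0, 0], [-0.19, 0, 0.92, 0, 0, 0], [-0.19, 0, 0.92, 0, 0, 0]]
  ],
  "newtons": 40
}}

```text
time: 7.03
tool_pos: [0.5345, -0.1821, 0.1996]
eef_rot: [-1.572, 0.0, -0.003]
contact_force: [0.7, 0.5, -0.7]
width: 0.26
```

```bash
python3 - <<'E'
from h import *
o,P,im=shot('w6'); print(o['contact_force'],o['width'])
E
python3 plan.py 0.52,-0.1,0.2,0 0.58,0.09,0.16,5 .6055,0.1364,0.085,7.7 
```

```text
w6 t 7.03 [ 0.5345 -0.1821  0.1996] [-9.006e+01  2.000e-02 -1.700e-01] dq 0.689
[ 0.6903309   0.49134705 -0.74788396] 0.25970036137194913
[[[-0.1,0,0.63,-0.02,0.01,-0.01],[-0.1,-0.01,0.63,-0.02,0.01,-0.02],[-0.1,0,0.62,-0.03,0.01,-0.01],[0.25,0.17,0.79,0,-0.21,0],[0.26,0.16,0.79,0,-0.21,0],[0.27,0.17,0.78,0,-0.21,0],[0.28,0.16,0.78,0,-0.21,0],[0.3,0.17,0.78,0,-0.21,0]]]
[[[0.31,0.16,0.77,0,-0.2,-0.01],[0.24,0.63,0.37,0,-0.23,0],[0.25,0.62,0.36,0,-0.22,0],[0.26,0.63,0.36,0,-0.23,0]]]
rows 12 t 7.08 pos [ 0.5322 -0.1753  0.1992] rpy [-89.74   0.18   0.11] F [-3.6  5.2 -0.4] w 0.258
```

View pics/w6.png

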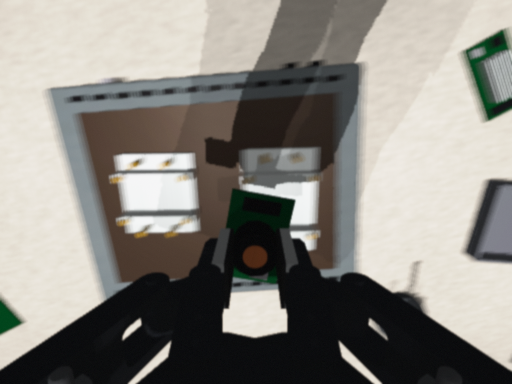

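The coil board is held, coil at (254,250), and both jigs show empty behind it. Carrying on to the tray.

{"api": "arm_command", "payload": {
  "motion": [
    [[-0.1, 0, 0.63, 0, 0, 0], [-0.1, -0.01, 0.63, 0, 0, 0], [-0.1, 0, 0.62, 0, 0, 0], [0.25, 0.17, 0.79, 0, -0.21, 0], [0.26, 0.16, 0.79, 0, -0.21, 0], [0.27, 0.17, 0.78, 0, -0.21, 0], [0.28, 0.16, 0.78, 0, -0.21, 0], [0.3, 0.17, 0.78, 0, -0.21, 0]]
  ]
}}

```text
time: 7.75
tool_pos: [0.5728, 0.0526, 0.1659]
eef_rot: [-1.571, 0.001, 0.073]
contact_force: [-0.4, 0.2, -0.1]
width: 0.261
```

{"api": "arm_command", "payload": {
  "motion": [
    [[0.31, 0.16, 0.77, 0, -0.2, 0], [0.24, 0.5, 0.37, 0, -0.23, 0], [0.25, 0.5, 0.36, 0, -0.22, 0], [0.1, 0.3, 0.1, 0, -0.23, 0], [0, 0, 0, 0, 0, 0], [0, 0, 0, 0, 0, 0], [0, 0, 0, 0, 0, 0]]
  ]
}}

```text
time: 8.33
tool_pos: [0.6027, 0.1173, 0.1077]
eef_rot: [-1.571, 0.002, 0.133]
contact_force: [0.5, -0.4, -0.3]
width: 0.261
```

```bash
python3 - <<'E'
from h import *
o,P,im=shot('w7'); print(o['contact_force'],o['width'])
save('top','top7.png'); print([(np.round(np.array(b['box'])*[512,384,512,384],1).tolist(),round(b['p'],2)) for b in r.boxes_of('tray','wrist')[:3]])
E
python3 plan.py .6055,0.1364,0.04,7.7 
```

```text
w7 t 8.33 [0.6027 0.1173 0.1077] [-90.02   0.11   7.61] dq 0.013
[ 0.50198846 -0.38622777 -0.31929816] 0.2614665550003576
[([212.4, 128.4, 351.9, 268.0], 0.61)]
[[[0.06,0.85,0.23,0,-0.01,0],[0.06,0.85,0.23,0,-0.01,-0.01]]]
rows 2 t 8.48 pos [0.6031 0.1174 0.1081] rpy [-8.999e+01  3.000e-02  7.600e+00] F [-0.4 -0.7  0.5] w 0.258
```

View pics/w7.png

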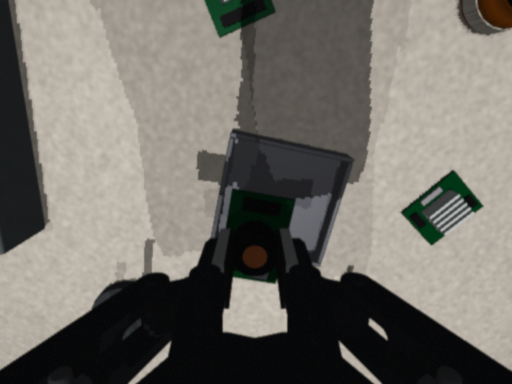

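```bash
python3 - <<'E'
from h import *
o,P,im=load('w7')
w=ray(None,[(234,130),(352,157)],.022,P); print(w, np.degrees(np.arctan2(*(w[1]-w[0])[:2][::-1]))-90, np.linalg.norm(w[1]-w[0]))
f=fitrect(grey(im),P,.022,(.1,.1),(.6055,.1364,-4),sides=(1,2,3)); print(f)
f=fitrect(green(im),P,.095,(.052,.034),(.6027,.1173,-4),sides=(1,)); print(f,rel(o,*f[:2]))
E
```

```text
[[0.55408396 0.09454012 0.022     ]
 [0.56260472 0.18801811 0.022     ]] -5.208262858668903 0.0938655327985428
(np.float64(0.6068674074734695), np.float64(0.1369634927171025), np.float64(-4.415746277433004), {1: (np.float64(-0.01), np.float64(0.13), 31), 2: (np.float64(-0.4), np.float64(0.09), 31), 3: (np.float64(-0.6), np.float64(0.29), 30)}, (0.1, 0.1))Traceback (most recent call last):
  File "<stdin>", line 5, in <module>
  File "h.py", line 48, in fitrect
    else: f=least_squares(lambda p:res([*p,L,W]),[x,y,a],loss='soft_l1',f_scale=.4,x_scale=[.001,.001,.01])
            ~~~~~~~~~~~~~^^^^^^^^^^^^^^^^^^^^^^^^^^^^^^^^^^^^^^^^^^^^^^^^^^^^^^^^^^^^^^^^^^^^^^^^^^^^^^^^^^
    return func(*args, **kwargs)
    vector_fun = VectorFunction(
        fun_wrapped,
    ...<6 lines>...
        workers=workers
    )
    self._update_fun()
    ~~~~~~~~~~~~~~~~^^
    self.f = self.fun_wrapped(xp_copy(self.x))
             ~~~~~~~~~~~~~~~~^^^^^^^^^^^^^^^^^
    return np.atleast_1d(self.fun(x))
                         ~~~~~~~~^^^
    return self.f(x, *self.args, **self.kwargs)
           ~~~~~~^^^^^^^^^^^^^^^^^^^^^^^^^^^^^^
  File "h.py", line 48, in <lambda>
    else: f=least_squares(lambda p:res([*p,L,W]),[x,y,a],loss='soft_l1',f_scale=.4,x_scale=[.001,.001,.01])
                                   ~~~^^^^^^^^^^
  File "h.py", line 44, in res
    c,s=np.cos(p[2]),np.sin(p[2]); l=(pts-p[:2])@np.array([[c,-s],[s,c]])
                                      ~~~^~~~~~
ValueError: operands could not be broadcast together with shapes (0,) (2,)
```

```bash
python3 plan.py .6060,0.137,0.045,7.1 .6060,.137,.014,7.1,16 
```

```text
[[[0.07,0.79,0.24,0,0.06,0],[0.07,0.79,0.24,0,0.07,-0.01],[0,0.39,0,0,0,0],[0,0.38,-0.01,0,0,0]]]
rows 4 t 8.48 pos [0.6031 0.1174 0.1081] rpy [-8.999e+01  3.000e-02  7.600e+00] F [-0.4 -0.7  0.5] w 0.258
```

{"api": "arm_command", "payload": {
  "motion": [
    [[0.07, 0.79, 0.24, 0, 0.06, 0], [0.07, 0.79, 0.24, 0, 0.07, 0], [0, 0.2, 0, 0, 0, 0], [0, 0.2, 0, 0, 0, 0], [0, 0.2, 0, 0, 0, 0], [0, 0.1, 0, 0, 0, 0], [0, 0.05, 0, 0, 0, 0], [0, 0, 0, 0, 0, 0]]
  ]
}}

```text
time: 9.15
tool_pos: [0.6058, 0.1378, 0.0139]
eef_rot: [-1.571, 0.002, 0.125]
contact_force: [-0.5, 0.6, -1.0]
width: 0.255
```

{"api": "arm_command", "payload": {
  "motion": [
    [[0, 0.03, 0, 0, 0, 0], [0, 0, 0, 0, 0, 0], [0, 0, 0, 0, 0, 0]]
  ]
}}

```text
time: 9.4
tool_pos: [0.6057, 0.1381, 0.0128]
eef_rot: [-1.571, 0.002, 0.125]
contact_force: [-0.0, -0.1, -0.5]
width: 0.263
```

{"api": "arm_command", "payload": {
  "motion": [
    [[0, 0.03, 0, 0, 0, 0], [0, 0.02, 0, 0, 0, 0], [0, 0, 0, 0, 0, 0]]
  ]
}}

```text
time: 9.65
tool_pos: [0.6056, 0.1382, 0.011]
eef_rot: [-1.571, 0.002, 0.125]
contact_force: [-1.9, 0.1, 5.0]
width: 0.259
```

{"api": "arm_command", "payload": {
  "motion": [
    [[0, 0.02, 0, 0, 0, 0], [0, 0, 0, 0, 0, 0]]
  ]
}}

```text
time: 9.82
tool_pos: [0.6057, 0.1382, 0.011]
eef_rot: [-1.571, 0.001, 0.125]
contact_force: [-3.5, -0.3, 11.4]
width: 0.261
```

{"api": "arm_command", "payload": {
  "motion": [
    [[0, -0.03, 0, 0, 0, 0], [0, 0, 0, 0, 0, 0]]
  ]
}}

```text
time: 9.98
tool_pos: [0.6056, 0.1382, 0.011]
eef_rot: [-1.571, 0.002, 0.125]
contact_force: [-0.8, 0.3, 8.0]
width: 0.26
```

{"api": "arm_command", "payload": {
  "motion": [
    [[0, 0, 0, 0, 0, 0], [0, 0, 0, 0, 0, 0], [0, 0, 0, 0, 0, 0], [0, -0.3, 0, 0, 0, 0], [0, -0.7, 0, 0, 0, 0], [0, -0.8, 0, 0, 0, 0], [0, -0.8, 0, 0, 0, 0], [0, -0.5, 0, 0, 0, 0]]
  ],
  "fingers": 0.48
}}

```text
time: 10.65
tool_pos: [0.6069, 0.1384, 0.1388]
eef_rot: [-1.57, -0.001, 0.125]
contact_force: [1.0, 0.1, 0.1]
width: 0.479
```

```bash
python3 - <<'E'
from h import *
shot('w8')
E
python3 plan.py 0.4403,0.073,0.115,29.7
```

```text
w8 t 10.65 [0.6069 0.1384 0.1388] [-8.997e+01 -7.000e-02  7.170e+00] dq 0.456
[[[-0.73,0.11,-0.18,0,-0.94,0.02],[-0.74,0.11,-0.14,0,-0.94,0.01],[-0.75,0.11,-0.09,0,-0.94,0.02],[-0.76,0.11,-0.04,0,-0.94,0.01],[-0.75,0.11,0.01,0,-0.94,0.02],[-0.75,0.12,0.07,0,-0.93,0.01]]]
rows 6 t 10.7 pos [0.609  0.1389 0.1424] rpy [-89.94  -0.37   7.17] F [1.4 0.9 3.7] w 0.481
```

View pics/w8.png

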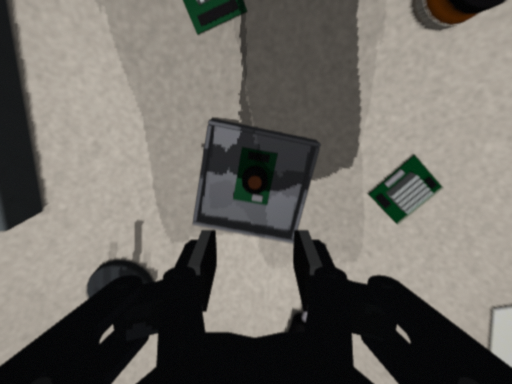

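The coil board lies flat and central in the tray, at (255,178). Next is the long board.

{"api": "arm_command", "payload": {
  "motion": [
    [[-0.73, 0.11, -0.18, 0, -0.94, 0], [-0.74, 0.11, -0.14, 0, -0.94, 0], [-0.75, 0.11, -0.09, 0, -0.94, 0], [-0.76, 0.11, -0.04, 0, -0.94, 0], [-0.75, 0.11, 0.01, 0, -0.94, 0], [-0.75, 0.12, 0.07, 0, -0.93, 0], [0, 0, 0, 0, 0, 0], [0, 0, 0, 0, 0, 0]]
  ],
  "fingers": 0.6
}}

```text
time: 11.37
tool_pos: [0.4352, 0.0719, 0.1084]
eef_rot: [-1.569, 0.003, 0.517]
contact_force: [1.2, -0.1, 0.3]
width: 0.602
```

```bash
python3 - <<'E'
from h import *
o,P,im=shot('w9')
f=fitrect(green(im),P,.003,(.084,.046),(.4403,.073,29.7)); print(f,rel(o,*f[:2]))
f=fitrect(green(im),P,.003,(.084,.046),f[:3],span=3,size=True); print(f,rel(o,*f[:2]))
from plan import plan
plan([(f[0],f[1],.045,f[2]),(f[0],f[1],.009,f[2],13)])
E
```

```text
w9 t 11.37 [0.4352 0.0719 0.1084] [-89.92   0.16  29.63] dq 0.072
(np.float64(0.4407191268393036), np.float64(0.07316018061424491), np.float64(29.634174598554804), {0: (np.float64(-0.81), np.float64(0.09), 31), 1: (np.float64(-0.78), np.float64(0.05), 31), 2: (np.float64(-0.52), np.float64(0.32), 31), 3: (np.float64(-0.39), np.float64(0.21), 30)}, (0.084, 0.046)) [ 5.41 -1.63]
(np.float64(0.44073496740926543), np.float64(0.0731086490888352), np.float64(29.5136788579948), {0: (np.float64(-0.0), np.float64(0.1), 31), 1: (np.float64(0.01), np.float64(0.04), 31), 2: (np.float64(-0.11), np.float64(0.34), 31), 3: (np.float64(-0.0), np.float64(0.23), 30)}, (np.float64(0.08241295281316764), np.float64(0.04505279860178516))) [ 5.39 -1.68]
[[[0.04,0.8,-0.01,0,0.02,-0.01],[0.05,0.8,-0.02,-0.01,0.01,0],[0,0.3,0,0,0,0],[0,0.3,0,0,0,0],[0,0.3,0,0,0,0]]]
rows 5 t 11.42 pos [0.4372 0.0724 0.1089] rpy [-8.997e+01  4.000e-02  2.964e+01] F [-0.1  0.8 -0.4] w 0.6
```

{"api": "arm_command", "payload": {
  "motion": [
    [[0.05, 0.8, -0.01, 0, 0.02, 0], [0.05, 0.8, -0.02, 0, 0.01, 0], [0, 0.4, 0, 0, 0, 0], [0, 0.3, 0, 0, 0, 0], [0, 0.15, 0, 0, 0, 0], [0, 0.05, 0, 0, 0, 0], [0, 0, 0, 0, 0, 0]]
  ]
}}

```text
time: 12.0
tool_pos: [0.4416, 0.0736, 0.0083]
eef_rot: [-1.57, 0.002, 0.516]
contact_force: [0.2, -0.3, -0.1]
width: 0.597
```

```bash
python3 - <<'E'
from h import *
o,P,im=shot('w10')
from plan import plan
plan([(0.4407,.0731,.0085,29.6)])
E
```

```text
w10 t 12.0 [0.4416 0.0736 0.0083] [-89.95   0.1   29.57] dq 0.019
[[[-0.03,0.01,0,-0.01,-0.01,-0.02]]]
rows 1 t 12.05 pos [0.4419 0.0736 0.0088] rpy [-8.996e+01  7.000e-02  2.957e+01] F [ 0.2 -0.3  0.4] w 0.602
```

View pics/w10.png

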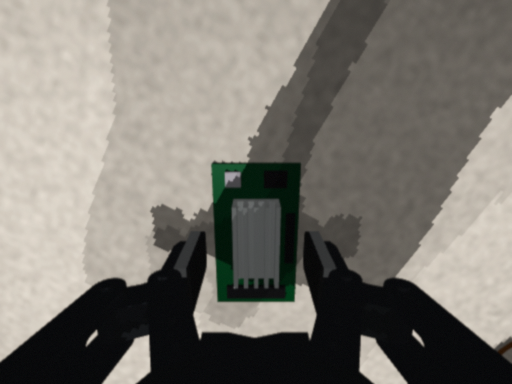

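The long board is central under the fingers: its rear edge is at row 163, front edge at row 300, and the sink runs between columns 232 and 280. I'll fit it here, then close.

```bash
python3 - <<'E'
from h import *
o,P,im=load('w10')
f=fitrect(green(im),P,.003,(.084,.046),(.4407,.0731,29.6)); print(f,rel(o,*f[:2]))
f=fitrect(green(im),P,.003,(.084,.046),f[:3],span=3,size=True); print(f,rel(o,*f[:2]))
E
```

```text
(np.float64(0.4398946599907253), np.float64(0.07262957693678515), np.float64(29.624546758168215), {0: (np.float64(-0.52), np.float64(0.05), 31), 1: (np.float64(-0.58), np.float64(0.1), 31), 2: (np.float64(-0.5), np.float64(0.16), 31), 3: (np.float64(-0.4), np.float64(0.11), 31)}, (0.084, 0.046)) [-1.99  0.03]
(np.float64(0.4399102852017503), np.float64(0.07262037641993219), np.float64(29.62914965745862), {0: (np.float64(-0.01), np.float64(0.07), 31), 1: (np.float64(-0.0), np.float64(0.1), 31), 2: (np.float64(0.01), np.float64(0.17), 31), 3: (np.float64(-0.0), np.float64(0.1), 31)}, (np.float64(0.0828850046788228), np.float64(0.04502173006977498))) [-1.98  0.01]
```

{"api": "arm_command", "payload": {
  "motion": [
    [[-0.02, 0, 0, 0, 0, 0], [0, 0, 0, 0, 0, 0], [0, 0, 0, 0, 0, 0], [0, 0, 0, 0, 0, 0], [0, 0, 0, 0, 0, 0], [0, 0, 0, 0, 0, 0]]
  ],
  "fingers": 0,
  "newtons": 40
}}

```text
time: 12.55
tool_pos: [0.4409, 0.0731, 0.0092]
eef_rot: [-1.57, 0.0, 0.516]
contact_force: [-0.1, 0.3, 6.2]
width: 0.263
```

```bash
python3 - <<'E'
from h import *
o,P,im=shot('w11'); print(o['contact_force'],o['moment'],o['width'])
f=fitrect(green(im),P,.003,(.084,.046),(.4407,.0731,29.6)); print(f,rel(o,*f[:2]))
f=fitrect(green(im),P,.003,(.084,.046),f[:3],span=3,size=True,sides=(0,1,2,3)); print(f,rel(o,*f[:2]))
E
```

```text
w11 t 12.55 [0.4409 0.0731 0.0092] [-8.997e+01  3.000e-02  2.956e+01] dq 0.002
[-0.11573398  0.27565403  6.16907152] [-0.05648828  0.23451252 -0.02870063] 0.26329053389514234
(np.float64(0.4402103261013455), np.float64(0.07228084828459153), np.float64(30.338807971643188), {0: (np.float64(-0.8), np.float64(0.07), 25), 1: (np.float64(-0.41), np.float64(0.14), 31), 2: (np.float64(-0.53), np.float64(0.14), 16), 3: (np.float64(-0.42), np.float64(0.51), 28)}, (0.084, 0.046)) [-0.99 -0.33]
(np.float64(0.4401749666519663), np.float64(0.07193825491718617), np.float64(29.640308704724085), {0: (np.float64(-0.0), np.float64(0.05), 25), 1: (np.float64(-0.01), np.float64(0.06), 31), 2: (np.float64(-0.01), np.float64(0.1), 16), 3: (np.float64(-0.01), np.float64(0.14), 16)}, (np.float64(0.08269484213279785), np.float64(0.04512357099561999))) [-1.19 -0.61]
```

View pics/w11.png

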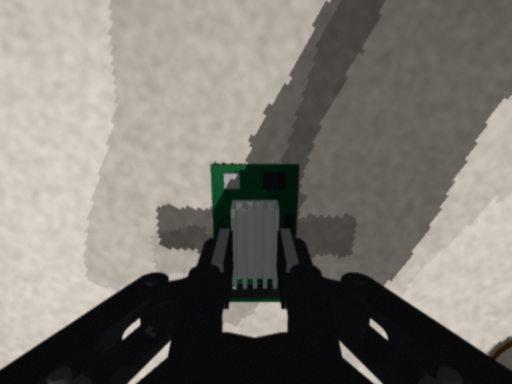

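```bash
python3 plan.py .4409,.0731,.06,29.6,25 .5644,-.1623,.17,1.1,34 .5644,-.1623,.115,1.1,25
```

```text
[[[0,-0.42,0,0,0,0],[0,-0.43,0,0,0,0],[0,-0.42,0,-0.01,-0.01,-0.01],[-0.02,-0.31,-0.74,0,0.79,0],[0.02,-0.3,-0.74,0,0.79,0],[0.06,-0.31,-0.74,0,0.79,0],[0.1,-0.3,-0.73,0,0.79,0],[0.13,-0.31,-0.72,0,0.79,0]]]
[[[0.18,-0.3,-0.72,0,0.79,0],[0.21,-0.31,-0.71,0,0.8,0],[0.25,-0.3,-0.69,0,0.79,0],[0.29,-0.31,-0.68,0,0.8,0],[0,0.46,0,0,0,0],[0,0.46,0,0,0,0],[0,0.46,0,0,0,0]]]
rows 15 t 12.6 pos [0.4409 0.0731 0.0092] rpy [-8.997e+01  3.000e-02  2.957e+01] F [-0.5  0.6  5.9] w 0.264
```

{"api": "arm_command", "payload": {
  "motion": [
    [[0, -0.42, 0, 0, 0, 0], [0, -0.43, 0, 0, 0, 0], [0, -0.42, 0, 0, 0, 0], [-0.02, -0.31, -0.74, 0, 0.79, 0], [0.02, -0.3, -0.74, 0, 0.79, 0], [0.06, -0.31, -0.74, 0, 0.79, 0], [0.1, -0.3, -0.73, 0, 0.79, 0], [0.13, -0.31, -0.72, 0, 0.79, 0]]
  ]
}}

```text
time: 13.27
tool_pos: [0.5097, -0.059, 0.1211]
eef_rot: [-1.571, 0.002, 0.238]
contact_force: [0.5, -0.3, -0.8]
width: 0.264
```

{"api": "arm_command", "payload": {
  "motion": [
    [[0.18, -0.3, -0.72, 0, 0.79, 0], [0.21, -0.31, -0.71, 0, 0.8, 0], [0.25, -0.3, -0.69, 0, 0.79, 0], [0.29, -0.31, -0.68, 0, 0.8, 0], [0, 0.46, 0, 0, 0, 0], [0, 0.46, 0, 0, 0, 0], [0, 0.46, 0, 0, 0, 0], [0, 0, 0, 0, 0, 0]]
  ]
}}

```text
time: 13.93
tool_pos: [0.5609, -0.1623, 0.1102]
eef_rot: [-1.569, 0.008, 0.018]
contact_force: [-0.5, 0.5, -1.8]
width: 0.265
```

{"api": "arm_command", "payload": {
  "motion": [
    [[0, 0, 0, 0, 0, 0], [0, 0, 0, 0, 0, 0], [0, 0, 0, 0, 0, 0]]
  ]
}}

```text
time: 14.18
tool_pos: [0.5645, -0.1628, 0.115]
eef_rot: [-1.572, 0.0, 0.019]
contact_force: [-0.3, 0.1, 0.1]
width: 0.265
```

```bash
python3 - <<'E'
from h import *
o,P,im=shot('w12'); print(o['contact_force'],o['moment'],o['width'])
E
```

```text
w12 t 14.18 [ 0.5645 -0.1628  0.115 ] [-9.004e+01  2.000e-02  1.060e+00] dq 0.005
[-0.30174073  0.05995915  0.1449157 ] [0.05577973 0.00804157 0.00652069] 0.2647832290795233
```

View pics/w12.png

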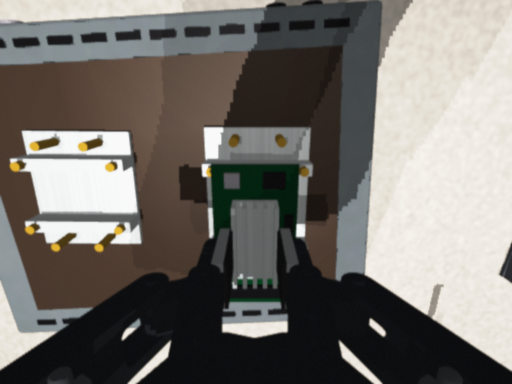

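The board is held over the long jig. Its rear edge is at row 163, and the jig's four rear pins are visible at (234,140), (281,140), (209,172) and (304,172). I'll fit both in this same image.

```bash
cat >> h.py <<'E'
def heldfit(o,P,im,dims,dz,psi0,init=(0,0)):
    "board held: fit at z=TCP-dz (top face); returns tool-frame offset & yaw rel"
    psi=o['eef_rot'][2]; c,s=np.cos(psi),np.sin(psi); x0,y0=o['tool_pos'][:2]+np.array([[c,-s],[s,c]])@np.array(init)
    z=o['tool_pos'][2]-dz
    a=fitrect(green(im),P,z,dims,(x0,y0,np.degrees(psi)),span=4)
    b=fitrect(green(im),P,z,dims,a[:3],span=2,size=True)
    print('held',rel(o,*b[:2]),'yaw rel',round(b[2]-np.degrees(psi),2),b[3],np.round(b[4],4)); return b
E
python3 - <<'E'
from h import *
for n in ('w11','w12'):
    o,P,im=load(n); b=heldfit(o,P,im,(.084,.046),.0062,0,(-.0015,-.0005))
a=fitpins(im,P,.049,.030,(.5644,-.1623,1.09),skip=(0,1,4,5)); print(a[:3],rel(o,*a[:2]))
s=fitpins(im,P,.035,.022,(.5552,-.2853,.43),skip=()); print(s[:3],rel(o,*s[:2]))
E
```

```text
held [-1.19 -0.61] yaw rel 0.07 {0: (np.float64(-0.0), np.float64(0.05), 25), 1: (np.float64(-0.01), np.float64(0.06), 31), 2: (np.float64(-0.01), np.float64(0.1), 16), 3: (np.float64(0.01), np.float64(0.14), 16)} [0.0827 0.0451]
held [-0.81 -0.45] yaw rel 0.25 {0: (np.float64(0.0), np.float64(0.06), 25), 1: (np.float64(-0.01), np.float64(0.06), 31), 2: (np.float64(-0.02), np.float64(0.16), 16), 3: (np.float64(0.01), np.float64(0.28), 19)} [0.0829 0.0448]
[[0.0, 0.1], [0.1, -0.5], [0.1, -0.1], [-0.2, 0.5]]
(np.float64(0.5645768317694467), np.float64(-0.16209095124459733), np.float64(0.9771079436174078)) [0.12 0.68]
[[0.3, 0.2], [0.3, -0.0], [-0.2, -0.0], [-0.3, -0.3], [0.4, 0.3], [0.0, -0.2], [-0.1, 0.1], [-0.4, -0.1]]
(np.float64(0.555262827350333), np.float64(-0.2847820203502558), np.float64(0.4180415002650369)) [ -11.46 -121.82]h.py:68: RuntimeWarning: invalid value encountered in scalar divide
  W=rb[yy,xx]; W=np.clip(W-.6*W.max(),0,None); ob.append([(W*xx).sum()/W.sum(),(W*yy).sum()/W.sum()])
```

```bash
python3 plan.py .5654,-.1617,.088,0.95,15
```

```text
[[[0.01,0.34,0.01,0.01,0.01,0],[0.01,0.34,0.02,0,0.02,0]]]
rows 2 t 14.23 pos [ 0.5645 -0.1628  0.115 ] rpy [-9.004e+01  1.000e-02  1.060e+00] F [ 0.6  0.2 -1.2] w 0.264
```

{"api": "arm_command", "payload": {
  "motion": [
    [[0.01, 0.3, 0.01, 0.01, 0.01, 0], [0.01, 0.3, 0.02, 0, 0.02, 0], [0, 0.08, 0, 0, 0, 0], [0, 0, 0, 0, 0, 0], [0, 0, 0, 0, 0, 0], [0, 0, 0, 0, 0, 0]]
  ]
}}

```text
time: 14.73
tool_pos: [0.5642, -0.1614, 0.0863]
eef_rot: [-1.57, 0.003, 0.016]
contact_force: [1.5, 0.2, -0.7]
width: 0.262
```

```bash
python3 - <<'E' 2>/dev/null
from h import *
o,P,im=shot('w13')
b=heldfit(o,P,im,(.084,.046),.0062,0,(-.0008,-.0005))
a=fitpins(im,P,.049,.030,(.5644,-.1623,1.09),skip=(0,1,4,5)); print(a[:3],rel(o,*a[:2]),a[3].round(1).tolist())
cv2.imwrite('pics/w13b.png',cv2.resize(im[110:330,150:360,::-1],None,fx=2.7,fy=2.7,interpolation=cv2.INTER_CUBIC))
E
```

```text
w13 t 14.73 [ 0.5642 -0.1614  0.0863] [-89.97   0.15   0.93] dq 0.006
held [-0.68 -0.55] yaw rel 0.06 {0: (np.float64(0.01), np.float64(0.09), 24), 1: (np.float64(-0.01), np.float64(0.04), 31), 2: (np.float64(-0.0), np.float64(0.3), 17), 3: (np.float64(-0.0), np.float64(0.3), 18)} [0.083 0.045]
[[0.2, 0.2], [-0.0, -0.4], [-0.1, -0.4], [-0.1, 0.8]]
(np.float64(0.5645909667444784), np.float64(-0.16224890845724935), np.float64(0.6159234803427452)) [ 0.33 -0.82] [[277.8, 306.7], [231.2, 306.8], [283.0, 150.0], [226.4, 150.1], [nan, nan], [nan, nan], [310.7, 185.6], [197.2, 185.1]]
```

View pics/w13b.png

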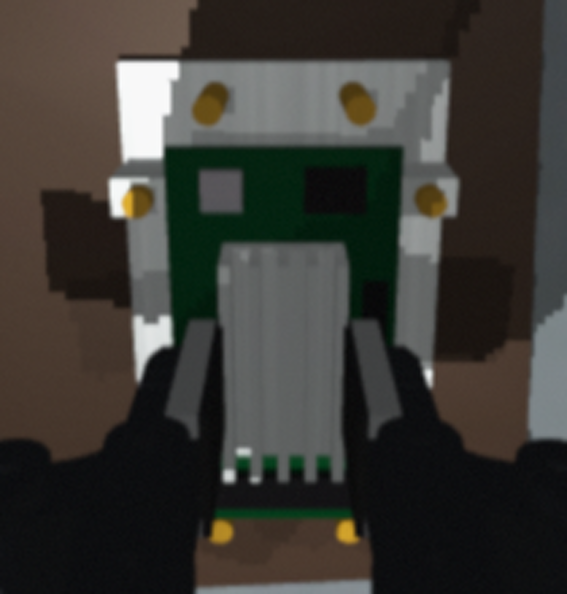

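```bash
cat >> h.py <<'E'
def pinpose(P,ex,sx,obs,z=.075):
    "obs: dict idx->(u,v) pin-top centres"
    mod=np.array([(a*ex,b*.015) for a in(1,-1) for b in(1,-1)]+[(a*sx,b*.030) for a in(1,-1) for b in(1,-1)])
    idx=list(obs); wp=ray(None,[obs[i] for i in idx],z,P)[:,:2]; m=mod[idx]
    def res(q):
        c,s=np.cos(q[2]),np.sin(q[2]); return (1000*(m@np.array([[c,s],[-s,c]])+q[:2]-wp)).ravel()
    p=least_squares(res,[*wp.mean(0),0],loss='soft_l1',f_scale=.7,x_scale=[.001,.001,.01]).x
    return p[0],p[1],np.degrees(p[2]),dict(zip(idx,res(p).reshape(-1,2).round(2).tolist()))
E
python3 - <<'E' 2>/dev/null
from h import *
o,P,im=load('w13')
for ob in ({0:(277.8,306.7),1:(231.2,306.8),2:(283,150),3:(226.4,150.1),6:(309.8,185.3),7:(200.7,184.7)},):
    a=pinpose(P,.049,.030,ob); print(a,rel(o,*a[:2]))
# intensity profiles
rows=[cv2.resize(im[v-9:v+10,u-11:u+12,::-1],None,fx=16,fy=16,interpolation=cv2.INTER_NEAREST) for u,v in((226,149),(283,149))]
rows2=[cv2.resize(im[v-9:v+10,u-11:u+12,::-1],None,fx=16,fy=16,interpolation=cv2.INTER_NEAREST) for u,v in((200,185),(310,185))]
cv2.imwrite('pics/z13.png',np.clip(np.vstack([np.hstack(rows),np.hstack(rows2)]).astype(float)*1.5,0,255).astype(np.uint8)[:600])
E
```

```text
(np.float64(0.5643082225210327), np.float64(-0.16189510824700978), np.float64(0.7652037574924825), {0: [0.44, 0.63], 1: [0.35, -0.6], 2: [-0.15, 0.41], 3: [-0.25, -0.16], 6: [-0.28, 0.36], 7: [-0.04, -0.82]}) [ 0.05 -0.46]
```

View pics/z13.png

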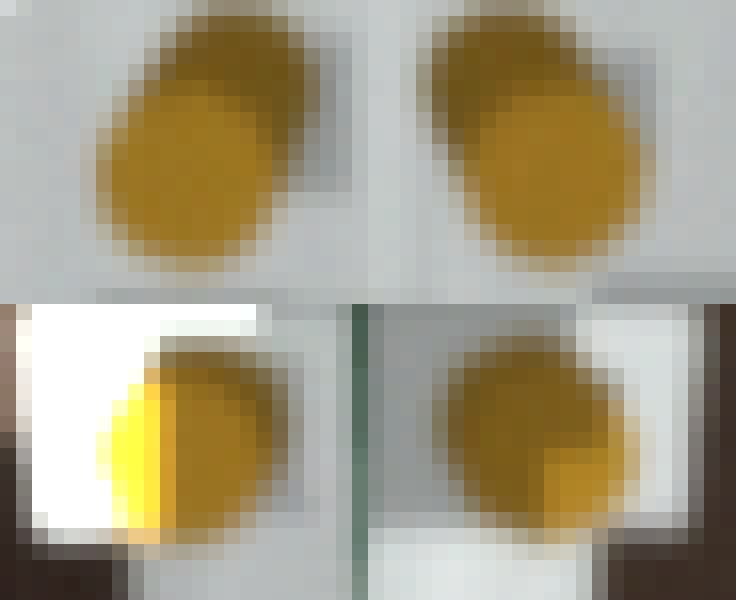

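```bash
python3 - <<'E' 2>/dev/null
from h import *
o,P,im=load('w13')
ob={2:(283.5,150.1),3:(226.5,150.1),6:(309.6,184.9),7:(200.0,184.9)}
a=pinpose(P,.049,.030,ob); print(a,rel(o,*a[:2]))
# board rear corners etc: rear edge z & lateral extents
for dz in (.0062,.0072):
  b=heldfit(o,P,im,(.084,.046),dz,0,(-.0008,-.0005))
  # lateral-only near rear using sides 2,3
  c=fitrect(green(im),P,o['tool_pos'][2]-dz,(.0415*2,.045),(b[0],b[1],b[2]),span=2); print(rel(o,*c[:2]),c[2],c[3])
E
```

```text
(np.float64(0.5644747166094158), np.float64(-0.1618241140923362), np.float64(0.8478286956859773), {2: [-0.05, 0.15], 3: [-0.06, -0.21], 6: [0.06, 0.51], 7: [0.05, -0.42]}) [ 0.22 -0.39]
held [-0.68 -0.55] yaw rel 0.06 {0: (np.float64(0.01), np.float64(0.09), 24), 1: (np.float64(-0.01), np.float64(0.04), 31), 2: (np.float64(-0.0), np.float64(0.3), 17), 3: (np.float64(-0.0), np.float64(0.3), 18)} [0.083 0.045]
[-0.68 -0.57] 0.9301405310590787 {0: (np.float64(-0.0), np.float64(0.07), 24), 1: (np.float64(-0.01), np.float64(0.04), 31), 2: (np.float64(0.01), np.float64(0.21), 16), 3: (np.float64(-0.02), np.float64(0.3), 18)}
held [-0.17 -0.57] yaw rel -0.02 {0: (np.float64(-0.0), np.float64(0.09), 24), 1: (np.float64(-0.0), np.float64(0.03), 31), 2: (np.float64(-0.01), np.float64(0.21), 16), 3: (np.float64(-0.0), np.float64(0.3), 18)} [0.0835 0.0453]
[-0.22 -0.57] 0.9272588751389867 {0: (np.float64(0.34), np.float64(0.08), 24), 1: (np.float64(0.22), np.float64(0.05), 31), 2: (np.float64(0.13), np.float64(0.23), 17), 3: (np.float64(0.12), np.float64(0.22), 16)}
```

```bash
cat >> h.py <<'E'
def adj(P,d):
    "raise camera centre by d (m)"
    K,rv,t=P; R=cv2.Rodrigues(rv)[0]; c=-R.T@t+np.array([0,0,d]); return K,rv,-R@c
E
python3 - <<'E' 2>/dev/null
from h import *
o,P0,im=load('w13')
ob={2:(283.5,150.1),3:(226.5,150.1),6:(309.6,184.9),7:(200.0,184.9)}
for d in (0,.001,.002,.003):
  P=adj(P0,d); print(d)
  a=pinpose(P,.049,.030,ob); print(np.round(a[:3],4),a[3],rel(o,*a[:2]))
  b=heldfit(o,P,im,(.084,.046),.0062,0,(-.0008,-.0005))
  # rear edge gap: board rear edge x (tool) vs rear pins
  re=rel(o,*b[:2])[0]-b[4][0]*500; pr=ray(None,[ob[2],ob[3]],.075,P).mean(0); print('rear edge to rear pin centre',re-rel(o,*pr[:2])[0])
# w3 scale
o,P0,im=load('w3')
for d in (0,.002,.003):
  a=fitpins(im,adj(P0,d),.049,.030,(.5644,-.1623,1.09)); print(d,a[:3])
for n,D in (('w10',(.084,.046)),('w2',(.084,.046)),('w1',(.056,.046))):
  o,P0,im=load(n); 
  for d in (0,.002,.003):
    f=fitrect(green(im),adj(P0,d),.003,D,(.4405,.073,29.6) if n!='w1' else (.6009,.287,-37),size=True); print(n,d,rel(o,*f[:2]),np.round(f[4],4))
E
```

```text
0
[ 0.5645 -0.1618  0.8478] {2: [-0.05, 0.15], 3: [-0.06, -0.21], 6: [0.06, 0.51], 7: [0.05, -0.42]} [ 0.22 -0.39]
held [-0.68 -0.55] yaw rel 0.06 {0: (np.float64(0.01), np.float64(0.09), 24), 1: (np.float64(-0.01), np.float64(0.04), 31), 2: (np.float64(-0.0), np.float64(0.3), 17), 3: (np.float64(-0.0), np.float64(0.3), 18)} [0.083 0.045]
rear edge to rear pin centre 6.554959150154971
0.001
[ 0.5647 -0.1618  0.843 ] {2: [0.01, 0.04], 3: [-0.0, -0.11], 6: [0.01, 0.31], 7: [-0.02, -0.23]} [ 0.46 -0.4 ]
held [-0.17 -0.57] yaw rel -0.02 {0: (np.float64(-0.0), np.float64(0.09), 24), 1: (np.float64(-0.0), np.float64(0.03), 31), 2: (np.float64(-0.01), np.float64(0.21), 16), 3: (np.float64(-0.0), np.float64(0.3), 18)} [0.0835 0.0453]
rear edge to rear pin centre 6.61189659345127
0.002
[ 0.5649 -0.1618  0.8397] {2: [0.08, -0.05], 3: [0.06, -0.02], 6: [-0.05, 0.11], 7: [-0.08, -0.04]} [ 0.69 -0.4 ]
held [ 0.33 -0.57] yaw rel 0.01 {0: (np.float64(0.02), np.float64(0.08), 24), 1: (np.float64(-0.0), np.float64(0.03), 31), 2: (np.float64(0.01), np.float64(0.22), 16), 3: (np.float64(0.0), np.float6
[... 734 characters left out ...]
0.1], [0.2, -0.0], [-0.2, -0.0], [0.2, -0.1]]
0.002 (np.float64(0.5650582241179438), np.float64(-0.1617720350990561), np.float64(1.0845241350479353))
[[-0.5, -0.1], [-0.3, -0.1], [0.3, 0.2], [0.5, 0.2], [-0.3, -0.2], [0.1, 0.1], [-0.1, -0.2], [0.3, 0.1]]
0.003 (np.float64(0.5653935899941577), np.float64(-0.16152900007684337), np.float64(1.092667506042683))
w10 0 [-3.07  0.02] [0.0807 0.045 ]
w10 0.002 [-2.08  0.04] [0.0818 0.0457]
w10 0.003 [-1.58  0.04] [0.0823 0.046 ]
w2 0 [ 0.06 -2.68] [0.0797 0.0451]
w2 0.002 [ 0.63 -2.69] [0.0803 0.0454]
w2 0.003 [ 0.91 -2.7 ] [0.0806 0.0456]
w1 0 [-0.93  3.98] [0.0552 0.0452]
w1 0.002 [-0.38  4.01] [0.0556 0.0455]
w1 0.003 [-0.11  4.03] [0.0558 0.0457]
```

```bash
python3 - <<'E'
from plan import *
o=r.get_obs(); psi=o['eef_rot'][2]; d=np.array([[np.cos(psi),-np.sin(psi)],[np.sin(psi),np.cos(psi)]])@[.00035,.00017]
x,y=o['tool_pos'][:2]+d; plan([(x,y,.0815,.97,3)])
E
```

```text
[[[0,0.06,0,0,0,-0.02],[0.01,0.07,0,-0.01,-0.01,-0.01]]]
rows 2 t 14.78 pos [ 0.5645 -0.1615  0.0866] rpy [-89.98   0.12   0.93] F [ 0.7 -0.2 -1.1] w 0.265
```

{"api": "arm_command", "payload": {
  "motion": [
    [[0, 0.06, 0, 0, 0, -0.02], [0, 0.05, 0.005, 0, 0, -0.01], [0, 0, 0, 0, 0, 0], [0, 0, 0, 0, 0, 0], [0, 0, 0, 0, 0, 0], [0, 0, 0, 0, 0, 0]]
  ]
}}

```text
time: 15.28
tool_pos: [0.5643, -0.1613, 0.082]
eef_rot: [-1.57, 0.0, 0.016]
contact_force: [-0.0, 0.5, -0.8]
width: 0.262
```

```bash
cat >> h.py <<'E'
def zoompins(im,pts,fn):
    t=[cv2.resize(im[v-9:v+10,u-11:u+12,::-1],None,fx=16,fy=16,interpolation=cv2.INTER_NEAREST) for u,v in pts]
    a=np.vstack([np.hstack(t[:2]),np.hstack(t[2:])]).astype(float)*1.5
    cv2.imwrite('pics/'+fn,np.clip(a,0,255).astype(np.uint8)[:600])
def cap(im,u,v,rad):
    "subpixel centre of a pin cap: best disc contrast in brass hue (r-b)/(r+g+b)"
    f=im.astype(float)+3; h=(f[:,:,0]-f[:,:,2])/f.sum(2); return h
E
python3 - <<'E' 2>/dev/null
from h import *
o,P0,im=shot('w14'); P=adj(P0,.002); print(o['contact_force'])
b=heldfit(o,P,im,(.084,.046),.0062,0,(0,-.0005))
a=fitpins(im,P,.049,.030,(.5649,-.1618,1.0),skip=(0,1,4,5)); print(a[:3],rel(o,*a[:2]),a[3].round(1).tolist())
zoompins(im,[(int(round(a[3][i][0])),int(round(a[3][i][1]))) for i in (3,2,7,6)],'z14.png')
print([(int(round(a[3][i][0])),int(round(a[3][i][1]))) for i in (3,2,7,6)])
E
```

```text
w14 t 15.28 [ 0.5643 -0.1613  0.082 ] [-8.997e+01  1.000e-02  9.300e-01] dq 0.001
[-0.02286512  0.54521733 -0.79620174]
held [ 0.38 -0.48] yaw rel 0.18 {0: (np.float64(0.01), np.float64(0.04), 25), 1: (np.float64(-0.01), np.float64(0.06), 31), 2: (np.float64(-0.0), np.float64(0.12), 16), 3: (np.float64(0.02), np.float64(0.51), 27)} [0.0843 0.0455]
[[0.3, -0.1], [0.0, -0.1], [-0.2, -0.6], [-0.1, 1.3]]
(np.float64(0.5651858443409832), np.float64(-0.16228450685998116), np.float64(0.4629232980159772)) [ 0.9  -1.04] [[278.9, 311.1], [230.0, 311.2], [283.7, 151.8], [225.2, 151.8], [nan, nan], [nan, nan], [311.6, 188.2], [195.3, 187.3]]
[(225, 152), (284, 152), (195, 187), (312, 188)]
```

View pics/z14.png

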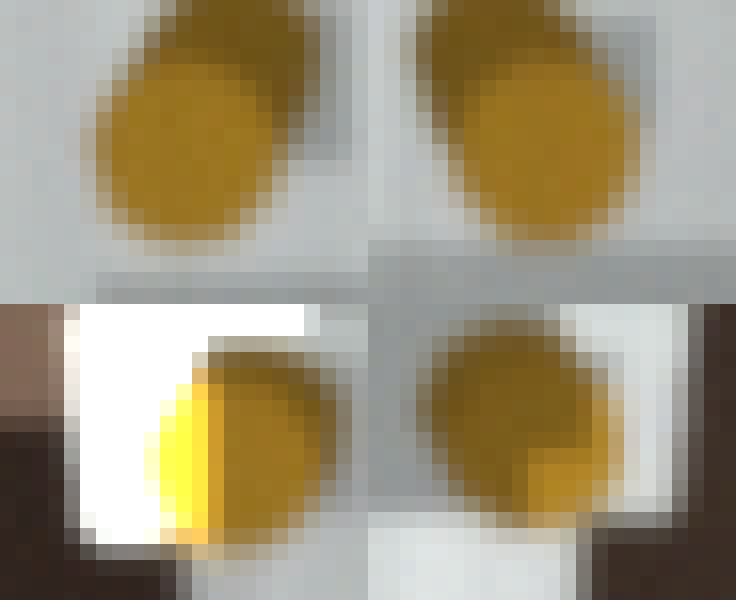

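```bash
python3 - <<'E' 2>/dev/null
from h import *
o,P0,im=load('w14')
ob={2:(283.7,151.9),3:(225,151.9),6:(310.6,186.9),7:(198.6,187.1)}
for d in (.001,.002,.003):
  P=adj(P0,d); print(d)
  a=pinpose(P,.049,.030,ob); print(np.round(a[:3],4),a[3],rel(o,*a[:2]))
  b=heldfit(o,P,im,(.084,.046),.0062,0,(0,-.0005))
  re=rel(o,*b[:2])[0]-b[4][0]*500; pr=ray(None,[ob[2],ob[3]],.075,P).mean(0); print('rear',re-rel(o,*pr[:2])[0])
E
```

```text
0.001
[ 0.5647 -0.1618  0.9988] {2: [-0.18, 0.08], 3: [-0.11, -0.01], 6: [0.13, 0.36], 7: [0.16, -0.47]} [ 0.47 -0.53]
held [-0.14 -0.48] yaw rel 0.18 {0: (np.float64(0.0), np.float64(0.04), 25), 1: (np.float64(-0.01), np.float64(0.06), 31), 2: (np.float64(0.03), np.float64(0.12), 16), 3: (np.float64(-0.0), np.float64(0.5), 27)} [0.0837 0.0453]
rear 6.398266838363561
0.002
[ 0.565  -0.1618  1.0041] {2: [-0.11, -0.01], 3: [-0.05, 0.1], 6: [0.07, 0.17], 7: [0.1, -0.27]} [ 0.72 -0.52]
held [ 0.38 -0.48] yaw rel 0.18 {0: (np.float64(0.01), np.float64(0.04), 25), 1: (np.float64(-0.01), np.float64(0.06), 31), 2: (np.float64(-0.0), np.float64(0.12), 16), 3: (np.float64(0.02), np.float64(0.51), 27)} [0.0843 0.0455]
rear 6.454753439336983
0.003
[ 0.5652 -0.1618  1.0049] {2: [-0.05, -0.1], 3: [0.01, 0.2], 6: [0.01, -0.03], 7: [0.03, -0.07]} [ 0.96 -0.51]
held [ 0.88 -0.48] yaw rel 0.21 {0: (np.float64(0.0), np.float64(0.05), 25), 1: (np.float64(-0.0), np.float64(0.06), 31), 2: (np.float64(0.0), np.float64(0.12), 16), 3: (np.float64(-0.02), np.float64(0.5), 27)} [0.0848 0.0459]
rear 6.496187600238102
```

{"api": "arm_command", "payload": {
  "motion": [
    [[0.01, 0.02, 0, 0, 0, 0], [0, 0.02, 0, 0, 0, 0], [0, 0.015, 0, 0, 0, 0], [0, 0, 0, 0, 0, 0], [0, 0, 0, 0, 0, 0]]
  ]
}}

```text
time: 15.75
tool_pos: [0.5645, -0.1612, 0.0796]
eef_rot: [-1.57, 0.001, 0.016]
contact_force: [0.5, -0.5, -0.6]
width: 0.265
```

{"api": "arm_command", "payload": {
  "motion": [
    [[0, 0.02, 0, 0, 0, 0], [0, 0.01, 0, 0, 0, 0], [0, 0, 0, 0, 0, 0], [0, 0, 0, 0, 0, 0]]
  ]
}}

```text
time: 16.08
tool_pos: [0.5647, -0.1613, 0.0792]
eef_rot: [-1.57, -0.0, 0.016]
contact_force: [-1.9, 0.2, 4.9]
width: 0.263
```

```bash
python3 - <<'E' 2>/dev/null
from h import *
o,P0,im=shot('w15'); P=adj(P0,.002); print(o['contact_force'],o['moment'])
b=heldfit(o,P,im,(.084,.046),.0062,0,(0,-.0005))
cv2.imwrite('pics/w15b.png',cv2.resize(im[110:330,150:360,::-1],None,fx=2.7,fy=2.7,interpolation=cv2.INTER_CUBIC))
zoompins(im,[(225,152),(284,152),(198,187),(311,187)],'z15.png')
E
```

```text
w15 t 16.08 [ 0.5647 -0.1613  0.0792] [-89.97  -0.     0.93] dq 0.001
[-1.85598154  0.22067822  4.90184409] [0.17179157 0.44241368 0.00710264]
held [ 0.38 -0.48] yaw rel 0.11 {0: (np.float64(0.0), np.float64(0.03), 25), 1: (np.float64(-0.01), np.float64(0.04), 31), 2: (np.float64(-0.0), np.float64(0.15), 18), 3: (np.float64(-0.05), np.float64(0.43), 20)} [0.0842 0.0456]
```

View pics/w15b.png

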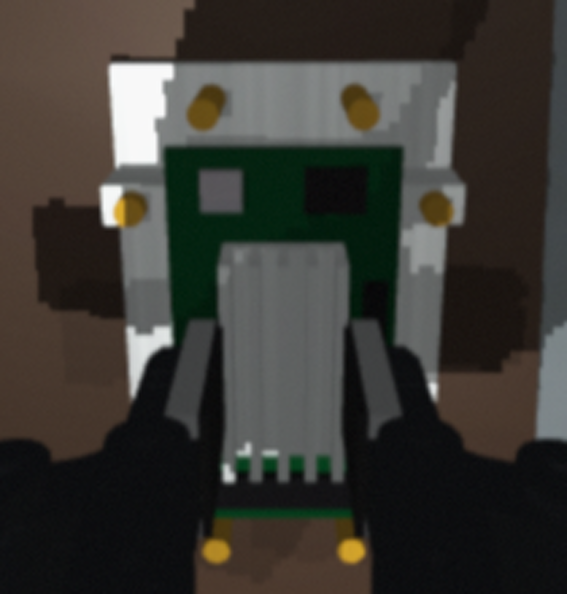

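View pics/z15.png

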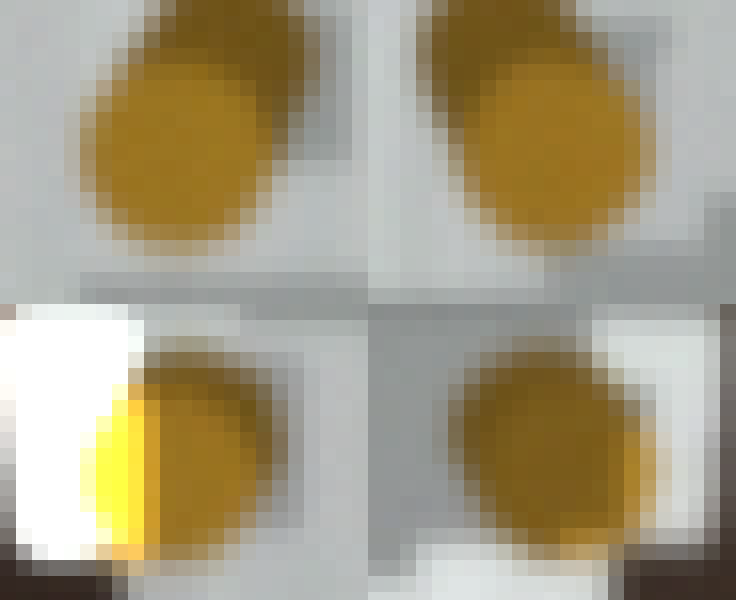

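```bash
python3 - <<'E' 2>/dev/null
from h import *
o,P0,im=load('w15')
ob={0:(279.7,313.8),1:(229.7,313.8),2:(284.25,152.2),3:(224.5,152.1),6:(311.3,187.6),7:(197.3,187.7)}
for d in (.001,.002,.003):
  P=adj(P0,d); print(d)
  a=pinpose(P,.049,.030,ob); print(np.round(a[:3],4),a[3],rel(o,*a[:2]))
  b=heldfit(o,P,im,(.084,.046),.0062,0,(0,-.0005)); print(b[2])
  re=rel(o,*b[:2])[0]-b[4][0]*500; pr=ray(None,[ob[2],ob[3]],.075,P).mean(0); 
  fe=rel(o,*b[:2])[0]+b[4][0]*500; pf=ray(None,[ob[0],ob[1]],.075,P).mean(0);print('rear',re-rel(o,*pr[:2])[0],'front',rel(o,*pf[:2])[0]-fe)
E
```

```text
0.001
[ 0.5647 -0.1618  0.9888] {0: [0.06, 0.01], 1: [0.13, -0.07], 2: [-0.31, 0.05], 3: [-0.2, -0.07], 6: [0.11, 0.49], 7: [0.19, -0.37]} [-0.01 -0.56]
held [-0.13 -0.49] yaw rel 0.09 {0: (np.float64(0.0), np.float64(0.03), 25), 1: (np.float64(-0.0), np.float64(0.04), 31), 2: (np.float64(-0.01), np.float64(0.15), 18), 3: (np.float64(-0.01), np.float64(0.42), 20)} [0.0836 0.0453]
1.0146359841456105
rear 6.804110941888858 front 7.214110941888862
0.002
[ 0.5651 -0.1618  0.9932] {0: [-0.34, -0.1], 1: [-0.27, 0.03], 2: [-0.04, -0.06], 3: [0.06, 0.02], 6: [0.25, 0.29], 7: [0.33, -0.17]} [ 0.44 -0.57]
held [ 0.38 -0.48] yaw rel 0.11 {0: (np.float64(0.0), np.float64(0.03), 25), 1: (np.float64(-0.01), np.float64(0.04), 31), 2: (np.float64(-0.0), np.float64(0.15), 18), 3: (np.float64(-0.05), np.float64(0.43), 20)} [0.0842 0.0456]
1.0394035738019178
rear 6.849610515695076 front 7.269610515695071
0.003
[ 0.5655 -0.1618  0.9997] {0: [-0.81, -0.21], 1: [-0.74, 0.13], 2: [0.15, -0.16], 3: [0.26, 0.12], 6: [0.32, 0.08], 7: [0.4, 0.03]} [ 0.83 -0.57]
held [ 0.89 -0.48] yaw rel 0.12 {0: (np.float64(-0.0), np.float64(0.02), 25), 1: (np.float64(-0.0), np.float64(0.05), 31), 2: (np.float64(-0.01), np.float64(0.15), 18), 3: (np.float64(-0.04), np.float64(0.43), 20)} [0.0848 0.0459]
1.0447219914619241
rear 6.887474509469335 front 7.327474509469333
```

{"api": "arm_command", "payload": {
  "motion": [
    [[0, -0.015, 0, 0, 0, 0], [0, 0, 0, 0, 0, 0]]
  ]
}}

```text
time: 16.3
tool_pos: [0.5648, -0.1613, 0.0793]
eef_rot: [-1.57, -0.0, 0.016]
contact_force: [-1.0, 0.6, 2.9]
width: 0.269
```

{"api": "arm_command", "payload": {
  "motion": [
    [[0, 0, 0, 0, 0, 0], [0, 0, 0, 0, 0, 0], [0, 0, 0, 0, 0, 0], [0, -0.15, 0, 0, 0, 0], [0, -0.4, 0, 0, 0, 0], [0, -0.8, 0, 0, 0, 0], [0, -0.8, 0, 0, 0, 0], [0, -0.4, 0, 0, 0, 0]]
  ],
  "fingers": 0.5
}}

```text
time: 16.97
tool_pos: [0.5662, -0.1617, 0.1853]
eef_rot: [-1.571, -0.004, 0.016]
contact_force: [0.5, -0.3, 0.2]
width: 0.496
```

{"api": "arm_command", "payload": {
  "motion": [
    [[0, 0, 0, 0, 0, 0], [0, 0, 0, 0, 0, 0], [0, 0, 0, 0, 0, 0]]
  ]
}}

```text
time: 17.22
tool_pos: [0.5642, -0.1612, 0.1805]
eef_rot: [-1.57, 0.001, 0.016]
contact_force: [0.1, 0.2, -0.7]
width: 0.501
```

```bash
python3 - <<'E' 2>/dev/null
from h import *
o,P0,im=shot('w16'); P=adj(P0,.002); print(o['contact_force'])
b=fitrect(green(im),P,.073,(.084,.046),(.5649,-.1618,1),size=True); print(b,rel(o,*b[:2]))
a=fitpins(im,P,.049,.030,(.5649,-.1618,1.0)); print(a[:3],rel(o,*a[:2]),a[3].round(1).tolist())
cv2.imwrite('pics/w16b.png',cv2.resize(im[90:290,150:360,::-1],None,fx=2.8,fy=2.8,interpolation=cv2.INTER_CUBIC))
E
```

```text
w16 t 17.22 [ 0.5642 -0.1612  0.1805] [-8.995e+01  7.000e-02  9.300e-01] dq 0.016
[ 0.09020583  0.17260221 -0.74112967]
(np.float64(0.5635650456341218), np.float64(-0.16158922934312964), np.float64(0.7585534060168762), {0: (np.float64(-0.01), np.float64(0.04), 29), 1: (np.float64(-0.0), np.float64(0.13), 31), 2: (np.float64(0.05), np.float64(0.3), 31), 3: (np.float64(-0.01), np.float64(0.26), 31)}, (np.float64(0.08053865118385074), np.float64(0.04535676848214364))) [-0.61 -0.43]
[[-0.3, 0.0], [-0.2, -0.0], [0.2, 0.2], [0.2, -0.3], [0.1, 0.1], [0.1, -0.1], [-0.0, 0.2], [-0.0, -0.1]]
(np.float64(0.5647028450689843), np.float64(-0.16172293510865499), np.float64(0.977339326508382)) [ 0.52 -0.58] [[270.5, 237.2], [238.3, 237.3], [272.0, 130.1], [236.5, 130.1], [287.2, 218.0], [221.5, 218.1], [289.3, 152.9], [219.2, 153.0]]
```

View pics/w16b.png

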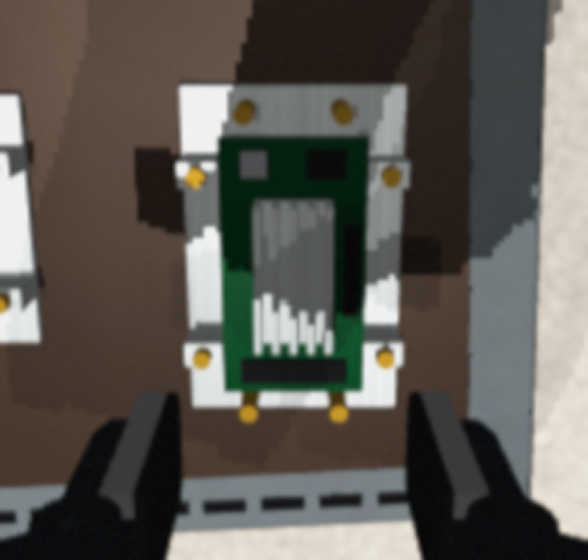

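```bash
python3 - <<'E' 2>/dev/null
from h import *
o,P0,im=load('w16'); P=adj(P0,.002)
for S in (green(im),grey(im)):
  b=fitrect(S,P,.073,(.084,.046),(.5650,-.1617,1),span=2); print(b,rel(o,*b[:2]))
  b=fitrect(S,P,.073,(.084,.046),(.5650,-.1617,1),span=1.6,size=True); print(b,rel(o,*b[:2]))
E
python3 plan.py .5648,-.1613,.19,0 .54,0.1,.19,-18 .6009,.287,.125,-37
```

```text
(np.float64(0.5650358528446439), np.float64(-0.16154879875844264), np.float64(0.8018772234259463), {0: (np.float64(-0.29), np.float64(0.22), 31), 1: (np.float64(-0.31), np.float64(0.14), 31), 2: (np.float64(-0.3), np.float64(0.31), 31), 3: (np.float64(-0.3), np.float64(0.23), 31)}, (0.084, 0.046)) [ 0.86 -0.41]
(np.float64(0.5650208002511427), np.float64(-0.16158031162727063), np.float64(0.7804165288124087), {0: (np.float64(-0.0), np.float64(0.25), 31), 1: (np.float64(0.01), np.float64(0.14), 31), 2: (np.float64(0.0), np.float64(0.32), 31), 3: (np.float64(0.0), np.float64(0.25), 31)}, (np.float64(0.08346418600155095), np.float64(0.045321856170277876))) [ 0.84 -0.44]
(np.float64(0.564723449513617), np.float64(-0.16178972872058844), np.float64(0.8735960218995178), {0: (np.float64(0.11), np.float64(0.06), 23), 1: (np.float64(0.1), np.float64(0.03), 31), 2: (np.float64(-0.1), np.float64(0.16), 29), 3: (np.float64(-0.1), np.float64(0.19), 29)}, (0.084, 0.046)) [ 0.54 -0.65]
(np.float64(0.5647495942000916), np.float64(-0.16178674265284826), np.float64(0.8812202189863865), {0: (np.float64(0.0), np.float64(0.03), 23), 1: (np.float64(-0.01), np.float64(0.04), 31), 2: (np.float64(-0.01), np.float64(0.17), 29), 3: (np.float64(0.01), np.float64(0.2), 29)}, (np.float64(0.08425441501093496), np.float64(0.045843903647468945))) [ 0.57 -0.64]
[[[0.02,-0.25,-0.01,-0.02,0.23,-0.03],[-0.09,0,0.93,0,0.64,0],[-0.13,0,0.93,0,0.64,0],[-0.17,0,0.92,0,0.64,0],[-0.21,0,0.91,0,0.65,0],[-0.25,0,0.91,0,0.64,0],[-0.29,0,0.89,0,0.65,0],[-0.34,0,0.88,0,0.64,0]]]
[[[0,0.27,0.82,0,0.79,0],[-0.04,0.27,0.82,0,0.79,0],[-0.09,0.27,0.81,0,0.79,0],[-0.14,0.27,0.81,0,0.79,0],[-0.18,0.27,0.8,0,0.8,0],[-0.22,0.27,0.79,0,0.79,0]]]
rows 14 t 17.27 pos [ 0.5638 -0.161   0.1799] rpy [-89.93   0.13   0.93] F [-0.3 -0.2  0.2] w 0.497
```

The long board is seated. The fits put it within about 0.3 mm and 0.2° of the jig pose. Next is the short board.

{"api": "arm_command", "payload": {
  "motion": [
    [[0.02, -0.25, -0.01, 0, 0.23, 0], [-0.09, 0, 0.93, 0, 0.64, 0], [-0.13, 0, 0.93, 0, 0.64, 0], [-0.17, 0, 0.92, 0, 0.64, 0], [-0.21, 0, 0.91, 0, 0.65, 0], [-0.25, 0, 0.91, 0, 0.64, 0], [-0.29, 0, 0.89, 0, 0.65, 0], [-0.34, 0, 0.88, 0, 0.64, 0]]
  ],
  "fingers": 0.6
}}

```text
time: 17.93
tool_pos: [0.5401, 0.1014, 0.1911]
eef_rot: [-1.571, 0.001, -0.317]
contact_force: [1.0, 0.4, 0.7]
width: 0.601
```

{"api": "arm_command", "payload": {
  "motion": [
    [[0, 0.27, 0.82, 0, 0.79, 0], [-0.04, 0.27, 0.82, 0, 0.79, 0], [-0.09, 0.27, 0.81, 0, 0.79, 0], [-0.14, 0.27, 0.81, 0, 0.79, 0], [-0.18, 0.27, 0.8, 0, 0.8, 0], [-0.22, 0.27, 0.79, 0, 0.79, 0], [0, 0, 0, 0, 0, 0], [0, 0, 0, 0, 0, 0]]
  ]
}}

```text
time: 18.6
tool_pos: [0.6008, 0.288, 0.1246]
eef_rot: [-1.574, 0.002, -0.643]
contact_force: [-0.7, -0.5, 0.2]
width: 0.601
```

{"api": "arm_command", "payload": {
  "motion": [
    [[0, 0, 0, 0, 0, 0], [0, 0, 0, 0, 0, 0]]
  ]
}}

```text
time: 18.77
tool_pos: [0.6016, 0.2859, 0.1268]
eef_rot: [-1.571, 0.001, -0.646]
contact_force: [-0.5, 0.9, -0.1]
width: 0.599
```

```bash
python3 - <<'E' 2>/dev/null
from h import *
o,P0,im=shot('w17'); P=adj(P0,.002)
f=fitrect(green(im),P,.003,(.056,.046),(.6009,.287,-37),span=4); print(f,rel(o,*f[:2]))
f=fitrect(green(im),P,.003,(.056,.046),f[:3],span=2,size=True); print(f,rel(o,*f[:2]))
from plan import plan
plan([(f[0],f[1],.045,f[2]),(f[0],f[1],.009,f[2],13)])
E
```

```text
w17 t 18.77 [0.6016 0.2859 0.1268] [-9.002e+01  4.000e-02 -3.704e+01] dq 0.012
(np.float64(0.6015550283501718), np.float64(0.2863919447525585), np.float64(-37.3084954808303), {0: (np.float64(-0.3), np.float64(0.21), 31), 1: (np.float64(-0.2), np.float64(0.14), 31), 2: (np.float64(-0.2), np.float64(0.29), 31), 3: (np.float64(-0.3), np.float64(0.35), 31)}, (0.056, 0.046)) [-0.31  0.38]
(np.float64(0.6015597291940247), np.float64(0.28641414863279646), np.float64(-37.230683603920845), {0: (np.float64(-0.0), np.float64(0.2), 31), 1: (np.float64(0.0), np.float64(0.13), 31), 2: (np.float64(-0.0), np.float64(0.31), 31), 3: (np.float64(-0.1), np.float64(0.38), 31)}, (np.float64(0.05555709754583315), np.float64(0.04562139284338879))) [-0.32  0.4 ]
[[[0,0.68,0,0,0.01,0],[-0.01,0.69,0,0,0.02,0],[0,0.68,0.01,0,0.01,-0.01],[0,0.3,0,0,0,0],[0,0.3,0,0,0,0],[0,0.3,0,0,0,0]]]
rows 6 t 18.82 pos [0.6018 0.2858 0.1272] rpy [-8.998e+01  2.000e-02 -3.706e+01] F [ 0.2 -0.1  0.4] w 0.598
```

View pics/w17.png

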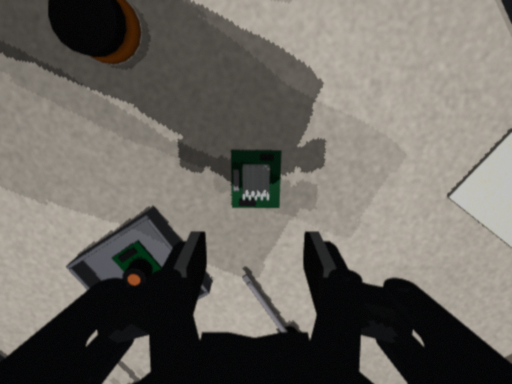

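The short board is at (256,180). The tray, with the coil board in it, and the screwdriver are clear of the descent.

{"api": "arm_command", "payload": {
  "motion": [
    [[0, 0.68, 0, 0, 0.01, 0], [-0.01, 0.69, 0, 0, 0.02, 0], [0, 0.68, 0.01, 0, 0.01, 0], [0, 0.4, 0, 0, 0, 0], [0, 0.3, 0, 0, 0, 0], [0, 0.15, 0, 0, 0, 0], [0, 0.05, 0, 0, 0, 0], [0, 0, 0, 0, 0, 0]]
  ]
}}

```text
time: 19.48
tool_pos: [0.6021, 0.2874, 0.0092]
eef_rot: [-1.57, 0.0, -0.649]
contact_force: [-1.4, -0.5, 0.7]
width: 0.599
```

```bash
python3 - <<'E' 2>/dev/null
from h import *
o,P0,im=shot('w18'); P=adj(P0,.002)
f=fitrect(green(im),P,.003,(.056,.046),(.6015,.2864,-37.2),span=4); print(f,rel(o,*f[:2]))
f=fitrect(green(im),P,.003,(.056,.046),f[:3],span=2,size=True); print(f,rel(o,*f[:2]))
E
```

```text
w18 t 19.48 [0.6021 0.2874 0.0092] [-8.995e+01  2.000e-02 -3.718e+01] dq 0.016
(np.float64(0.6014110889442617), np.float64(0.2867412287473425), np.float64(-37.80313122295033), {0: (np.float64(-0.01), np.float64(0.53), 31), 1: (np.float64(-0.09), np.float64(0.06), 31), 2: (np.float64(-0.1), np.float64(0.14), 31), 3: (np.float64(-0.1), np.float64(0.18), 31)}, (0.056, 0.046)) [-0.17 -0.9 ]
(np.float64(0.6013605989282088), np.float64(0.28678160577632594), np.float64(-37.855301125726626), {0: (np.float64(0.2), np.float64(0.57), 31), 1: (np.float64(0.0), np.float64(0.06), 31), 2: (np.float64(0.01), np.float64(0.13), 31), 3: (np.float64(-0.0), np.float64(0.18), 31)}, (np.float64(0.05562346305363127), np.float64(0.04566460064034683))) [-0.24 -0.9 ]
```

View pics/w18.png

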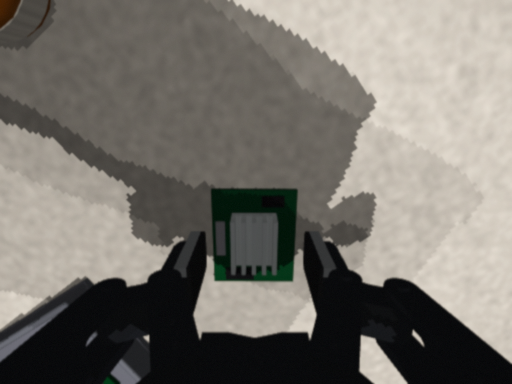

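{"api": "arm_command", "payload": {
  "motion": [
    [[0, 0, -0.01, 0, 0.1, 0], [0, 0, 0, 0, 0, 0], [0, 0, 0, 0, 0, 0], [0, 0, 0, 0, 0, 0], [0, 0, 0, 0, 0, 0], [0, 0, 0, 0, 0, 0], [0, 0, 0, 0, 0, 0]]
  ],
  "fingers": 0,
  "newtons": 40
}}

```text
time: 20.12
tool_pos: [0.6024, 0.2877, 0.01]
eef_rot: [-1.569, -0.0, -0.655]
contact_force: [-0.2, -0.8, 5.9]
width: 0.258
```

```bash
python3 - <<'E' 2>/dev/null
from h import *
o,P0,im=shot('w19'); P=adj(P0,.002); print(o['contact_force'],o['width'])
heldfit(o,P,im,(.056,.046),.0062,0)
E
python3 plan.py .602,.287,.06,-37.5,25 .52,.05,.19,-20,36 .5552,-.2853,.17,.42,36 .5552,-.2853,.115,.42,25
```

```text
w19 t 20.12 [0.6024 0.2877 0.01  ] [-8.987e+01 -3.000e-02 -3.755e+01] dq 0.003
[-0.19556938 -0.82565484  5.90513248] 0.2581708619586024
held [-0.24 -0.35] yaw rel 0.17 {0: (np.float64(0.11), np.float64(0.31), 23), 1: (np.float64(-0.0), np.float64(0.1), 31), 2: (np.float64(0.01), np.float64(0.15), 16), 3: (np.float64(-0.01), np.float64(0.16), 16)} [0.056  0.0455]
[[[0,-0.42,-0.01,-0.01,0,0],[0,-0.42,0,-0.01,-0.01,0],[0,-0.41,-0.01,-0.01,0,0.01],[0.25,-0.41,-0.74,0,-0.55,0],[0.22,-0.41,-0.75,0,-0.55,0],[0.19,-0.41,-0.76,0,-0.55,0],[0.16,-0.4,-0.77,0,-0.55,0],[0.13,-0.41,-0.77,0,-0.54,0]]]
[[[0.1,-0.4,-0.78,0,-0.55,0],[0.07,-0.41,-0.78,0,-0.54,0],[0.05,-0.4,-0.78,0,-0.55,0],[0.37,0.05,-0.76,0,-0.51,0],[0.34,0.05,-0.77,0,-0.51,0],[0.31,0.05,-0.78,0,-0.51,0],[0.29,0.05,-0.79,0,-0.51,0],[0.26,0.05,-0.8,0,-0.51,0]]]
[[[0.23,0.05,-0.81,0,-0.51,0],[0.2,0.05,-0.82,0,-0.51,0],[0.17,0.05,-0.83,0,-0.51,0],[0.14,0.05,-0.83,0,-0.51,0],[0.11,0.05,-0.84,0,-0.51,0],[0,0.46,0,0,0,0],[0,0.46,0,0,0,0],[0,0.45,0,0,0,0]]]
rows 24 t 20.17 pos [0.6024 0.2877 0.01  ] rpy [-8.987e+01 -3.000e-02 -3.755e+01] F [-0.5 -1.1  5.7] w 0.265
```

{"api": "arm_command", "payload": {
  "motion": [
    [[0, -0.42, -0.01, 0, 0, 0], [0, -0.42, 0, 0, 0, 0], [0, -0.41, -0.01, 0, 0, 0], [0.25, -0.41, -0.74, 0, -0.55, 0], [0.22, -0.41, -0.75, 0, -0.55, 0], [0.19, -0.41, -0.76, 0, -0.55, 0], [0.16, -0.4, -0.77, 0, -0.55, 0], [0.13, -0.41, -0.77, 0, -0.54, 0]]
  ]
}}

```text
time: 20.83
tool_pos: [0.5489, 0.1374, 0.1408]
eef_rot: [-1.571, 0.001, -0.462]
contact_force: [0.2, -0.6, -0.5]
width: 0.264
```

{"api": "arm_command", "payload": {
  "motion": [
    [[0.1, -0.4, -0.78, 0, -0.55, 0], [0.07, -0.41, -0.78, 0, -0.54, 0], [0.05, -0.4, -0.78, 0, -0.55, 0], [0.37, 0.05, -0.76, 0, -0.51, 0], [0.34, 0.05, -0.77, 0, -0.51, 0], [0.31, 0.05, -0.78, 0, -0.51, 0], [0.29, 0.05, -0.79, 0, -0.51, 0], [0.26, 0.05, -0.8, 0, -0.51, 0]]
  ]
}}

```text
time: 21.5
tool_pos: [0.5364, -0.1194, 0.1786]
eef_rot: [-1.57, -0.0, -0.17]
contact_force: [0.2, 0.0, -1.4]
width: 0.258
```

{"api": "arm_command", "payload": {
  "motion": [
    [[0.23, 0.05, -0.81, 0, -0.51, 0], [0.2, 0.05, -0.82, 0, -0.51, 0], [0.17, 0.05, -0.83, 0, -0.51, 0], [0.14, 0.05, -0.83, 0, -0.51, 0], [0.11, 0.05, -0.84, 0, -0.51, 0], [0, 0.3, 0, 0, 0, 0], [0, 0.4, 0, 0, 0, 0], [0, 0.3, 0, 0, 0, 0]]
  ]
}}

```text
time: 22.17
tool_pos: [0.5534, -0.2861, 0.1269]
eef_rot: [-1.57, 0.001, 0.005]
contact_force: [0.1, 0.9, -1.3]
width: 0.266
```

{"api": "arm_command", "payload": {
  "motion": [
    [[0, 0.2, 0, 0, 0, 0], [0, 0, 0, 0, 0, 0], [0, 0, 0, 0, 0, 0], [0, 0, 0, 0, 0, 0]]
  ]
}}

```text
time: 22.5
tool_pos: [0.5544, -0.2854, 0.121]
eef_rot: [-1.571, -0.0, 0.007]
contact_force: [0.1, 0.3, 0.0]
width: 0.267
```

```bash
python3 - <<'E' 2>/dev/null
from h import *
o,P0,im=shot('w20'); P=adj(P0,.002); print(o['contact_force'],o['width'])
heldfit(o,P,im,(.056,.046),.007,0)
a=fitpins(im,P,.035,.022,(.5554,-.2850,.42)); print(a[:3],rel(o,*a[:2]),a[3].round(1).tolist())
E
```

```text
w20 t 22.5 [ 0.5544 -0.2854  0.121 ] [-8.999e+01 -3.000e-02  4.100e-01] dq 0.01
[0.05174168 0.30252675 0.02597726] 0.2674961049866817
held [-0.1  -0.12] yaw rel 0.96 {0: (np.float64(0.09), np.float64(0.19), 23), 1: (np.float64(-0.0), np.float64(0.14), 31), 2: (np.float64(-0.01), np.float64(0.17), 16), 3: (np.float64(0.22), np.float64(0.53), 16)} [0.0564 0.0449]
[[1.1, -1.7], [-3.0, 2.2], [-0.3, 0.1], [-0.2, -0.3], [2.8, 0.2], [3.2, 0.0], [-0.6, 0.2], [-0.4, -0.2]]
(np.float64(0.5551367294851509), np.float64(-0.28606772922183005), np.float64(0.7525499557857057)) [ 0.7  -0.64] [[277.8, 255.6], [231.0, 260.8], [276.8, 162.5], [231.6, 162.6], [296.7, 237.0], [212.1, 237.0], [298.9, 181.9], [209.5, 182.2]]
```

View pics/w20.png

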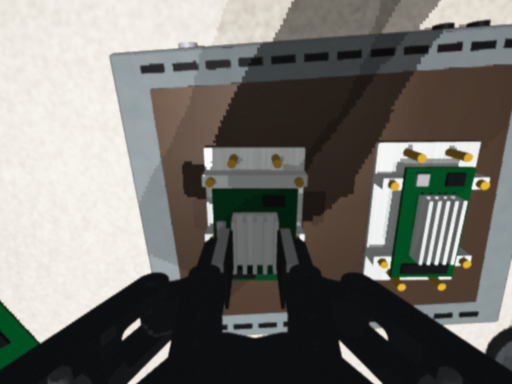

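The short board is held over the short jig: its rear edge is at row 189 and the rear pins are at (232,162), (277,162), (210,182) and (299,182). The long board still sits in its jig at right. Lowering to just above the pins and refitting there.

```bash
python3 - <<'E' 2>/dev/null
from h import *
o,P0,im=load('w20'); P=adj(P0,.002)
a=pinpose(P,.035,.022,{2:(276.8,162.5),3:(231.6,162.6),6:(298.9,181.9),7:(209.5,182.2)}); print(a,rel(o,*a[:2]))
import plan
plan.plan([(.5552,-.2854,.0875,.42,12)])
E
```

```text
(np.float64(0.5555172016960391), np.float64(-0.2860984114864138), np.float64(0.5386578845947493), {2: [0.12, 0.22], 3: [0.14, -0.26], 6: [-0.12, 0.22], 7: [-0.14, -0.18]}) [ 1.08 -0.67]
[[[0,0.28,0,0,0,0],[0.01,0.28,0,0,0,0.01],[0,0.28,0.01,0,0,0]]]
rows 3 t 22.55 pos [ 0.5546 -0.2857  0.1213] rpy [-9.001e+01 -5.000e-02  4.000e-01] F [ 0.3 -0.7 -0.8] w 0.267
```

{"api": "arm_command", "payload": {
  "motion": [
    [[0, 0.28, 0, 0, 0, 0], [0.01, 0.28, 0, 0, 0, 0.01], [0.01, 0.22, -0.01, 0, 0, 0], [0, 0.08, 0, 0, 0, 0], [0, 0, 0, 0, 0, 0], [0, 0, 0, 0, 0, 0], [0, 0, 0, 0, 0, 0]]
  ]
}}

```text
time: 23.13
tool_pos: [0.5549, -0.2863, 0.086]
eef_rot: [-1.57, 0.001, 0.006]
contact_force: [-0.2, -0.9, -0.5]
width: 0.264
```

```bash
python3 - <<'E' 2>/dev/null
from h import *
o,P0,im=shot('w21'); P=adj(P0,.002); print(o['contact_force'],o['width'])
for n in ('w19','w21'):
  o,P0,im=load(n);heldfit(o,adj(P0,.002),im,(.056,.046),.007,0)
P=adj(P0,.002)
a=fitpins(im,P,.035,.022,(.5554,-.2857,.42),skip=(0,1,4,5)); print(a[:3],rel(o,*a[:2]),a[3].round(1).tolist())
cv2.imwrite('pics/w21b.png',cv2.resize(im[130:330,150:360,::-1],None,fx=2.8,fy=2.8,interpolation=cv2.INTER_CUBIC))
L=[(int(round(a[3][i][0])),int(round(a[3][i][1]))) for i in (3,2,7,6)]; print(L); zoompins(im,L,'z21.png')
E
```

```text
w21 t 23.13 [ 0.5549 -0.2863  0.086 ] [-8.998e+01  5.000e-02  3.600e-01] dq 0.005
[-0.23806308 -0.88559434 -0.5462731 ] 0.2642273808129228
held [-0.27 -0.54] yaw rel -0.8 {0: (np.float64(0.2), np.float64(0.56), 22), 1: (np.float64(0.01), np.float64(0.15), 31), 2: (np.float64(0.0), np.float64(0.11), 16), 3: (np.float64(-0.01), np.float64(0.09), 17)} [0.0554 0.0457]
held [-0.23 -0.63] yaw rel 0.07 {0: (np.float64(-0.09), np.float64(0.44), 23), 1: (np.float64(-0.0), np.float64(0.04), 31), 2: (np.float64(0.0), np.float64(0.11), 16), 3: (np.float64(-0.05), np.float64(0.17), 16)} [0.0563 0.0456]
[[0.1, 0.1], [0.1, -0.1], [-0.1, 0.1], [-0.1, -0.1]]
(np.float64(0.5556626809708681), np.float64(-0.2861757909493983), np.float64(0.45747923991965506)) [0.78 0.12] [[276.9, 288.4], [233.1, 288.0], [283.1, 176.0], [228.1, 176.2], [nan, nan], [nan, nan], [309.7, 199.0], [201.5, 199.2]]
[(228, 176), (283, 176), (202, 199), (310, 199)]
```

View pics/w21b.png

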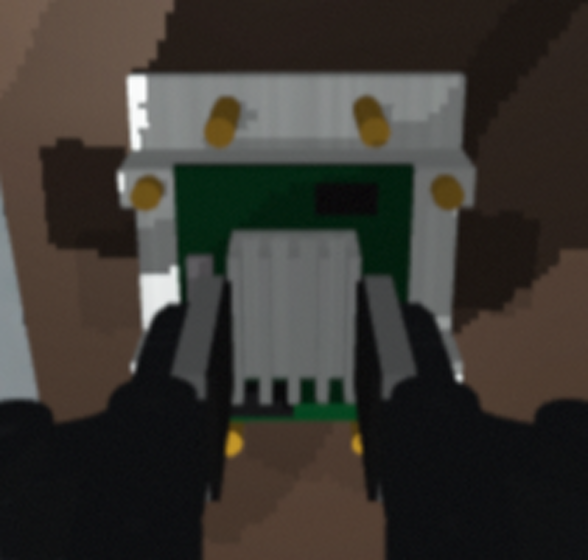

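View pics/z21.png

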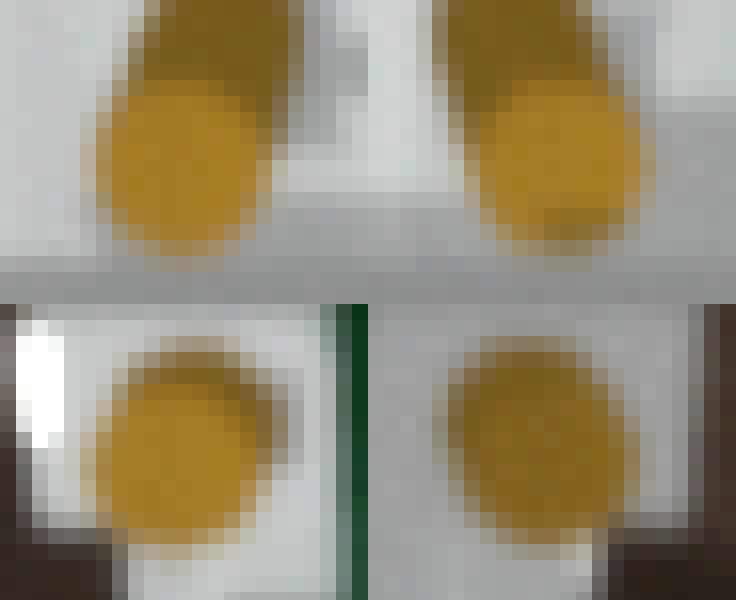

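```bash
python3 - <<'E' 2>/dev/null
from h import *
o,P0,im=load('w21')
ob={2:(283.7,176.9),3:(227.8,176.9),6:(309.7,199.1),7:(201.5,199.6)}
for d in (.001,.002,.003):
  P=adj(P0,d); print(d)
  a=pinpose(P,.035,.022,ob); print(np.round(a[:3],4),a[3],rel(o,*a[:2]))
  b=heldfit(o,P,im,(.056,.046),.007,0,(0,-.0005)); print(b[2])
  g=fitrect(grey(im),P,o['tool_pos'][2]-.007,(.056,.046),b[:3],span=1.5,sides=(1,2,3)); print(rel(o,*g[:2]),g[2:4])
  re=rel(o,*b[:2])[0]-b[4][0]*500; pr=ray(None,[ob[2],ob[3]],.075,P).mean(0); print('rear',re-rel(o,*pr[:2])[0])
E
```

```text
0.001
[ 0.5557 -0.2861  0.5006] {2: [-0.16, -0.06], 3: [-0.06, -0.04], 6: [0.16, 0.32], 7: [0.07, -0.2]} [0.77 0.16]
held [-0.73 -0.63] yaw rel 0.06 {0: (np.float64(-0.09), np.float64(0.44), 23), 1: (np.float64(0.01), np.float64(0.04), 31), 2: (np.float64(0.0), np.float64(0.11), 16), 3: (np.float64(-0.01), np.float64(0.16), 16)} [0.0559 0.0453]
0.4268871626195929
[-1.18 -0.56] (np.float64(0.3491087982014296), {1: (np.float64(-0.0), np.float64(0.0), 31), 2: (np.float64(-0.21), np.float64(0.41), 23), 3: (np.float64(-0.19), np.float64(0.4), 24)})
rear 5.435126324525182
0.002
[ 0.556  -0.2861  0.4989] {2: [-0.12, -0.16], 3: [-0.02, 0.05], 6: [0.12, 0.12], 7: [0.02, -0.01]} [1.08 0.16]
held [-0.23 -0.63] yaw rel 0.06 {0: (np.float64(-0.09), np.float64(0.44), 23), 1: (np.float64(-0.01), np.float64(0.03), 31), 2: (np.float64(0.01), np.float64(0.11), 16), 3: (np.float64(-0.05), np.float64(0.16), 16)} [0.0563 0.0456]
0.42074135057790324
[-0.84 -0.57] (np.float64(0.3182983220879184), {1: (np.float64(-0.0), np.float64(0.0), 31), 2: (np.float64(-0.0), np.float64(0.43), 25), 3: (np.float64(-0.1), np.float64(0.43), 25)})
rear 5.474981813620758
0.003
[ 0.5563 -0.2861  0.5013] {2: [-0.08, -0.26], 3: [0.02, 0.15], 6: [0.08, -0.08], 7: [-0.02, 0.18]} [1.4  0.17]
held [ 0.27 -0.63] yaw rel 0.07 {0: (np.float64(-0.09), np.float64(0.44), 23), 1: (np.float64(0.0), np.float64(0.05), 31), 2: (np.float64(-0.01), np.float64(0.12), 16), 3: (np.float64(-0.04), np.float64(0.17), 16)} [0.0567 0.0459]
0.43099130380582684
[-0.55 -0.57] (np.float64(0.35012912062206886), {1: (np.float64(-0.0), np.float64(0.0), 31), 2: (np.float64(0.1), np.float64(0.44), 25), 3: (np.float64(0.1), np.float64(0.44), 25)})
rear 5.522681703616026
```

{"api": "arm_command", "payload": {
  "motion": [
    [[0.02, 0.03, 0.01, 0, 0, 0], [0.015, 0.03, 0.01, 0, 0, 0], [0, 0.04, 0, 0, 0, 0], [0, 0, 0, 0, 0, 0], [0, 0, 0, 0, 0, 0], [0, 0, 0, 0, 0, 0]]
  ]
}}

```text
time: 23.68
tool_pos: [0.5561, -0.2853, 0.0818]
eef_rot: [-1.57, 0.001, 0.006]
contact_force: [-1.3, 0.5, -0.5]
width: 0.263
```

```bash
python3 - <<'E' 2>/dev/null
from h import *
o,P0,im=shot('w22'); P=adj(P0,.002); print(o['contact_force'],o['width'])
heldfit(o,P,im,(.056,.046),.007,0,(0,-.0005))
a=fitpins(im,P,.035,.022,(.5558,-.2861,.42),skip=(0,1,4,5)); print(a[:3],rel(o,*a[:2]),a[3].round(1).tolist())
L=[(int(round(a[3][i][0])),int(round(a[3][i][1]))) for i in (3,2,7,6)]; print(L); zoompins(im,L,'z22.png')
E
```

```text
w22 t 23.68 [ 0.5561 -0.2853  0.0818] [-8.997e+01  6.000e-02  3.700e-01] dq 0.002
[-1.27889991  0.47647701 -0.47209471] 0.2630053401797382
held [-0.74 -0.74] yaw rel -0.45 {0: (np.float64(0.01), np.float64(0.44), 23), 1: (np.float64(0.0), np.float64(0.14), 31), 2: (np.float64(0.01), np.float64(0.12), 16), 3: (np.float64(0.01), np.float64(0.15), 16)} [0.0553 0.0457]
[[-0.0, 0.1], [0.1, -0.1], [0.0, 0.0], [-0.0, -0.1]]
(np.float64(0.5556863663219566), np.float64(-0.28609442010521097), np.float64(0.6392806436567274)) [-0.37 -0.76] [[276.9, 290.7], [231.9, 290.9], [282.2, 176.1], [225.4, 176.2], [nan, nan], [nan, nan], [309.6, 199.2], [198.3, 199.9]]
[(225, 176), (282, 176), (198, 200), (310, 199)]
```

View pics/z22.png

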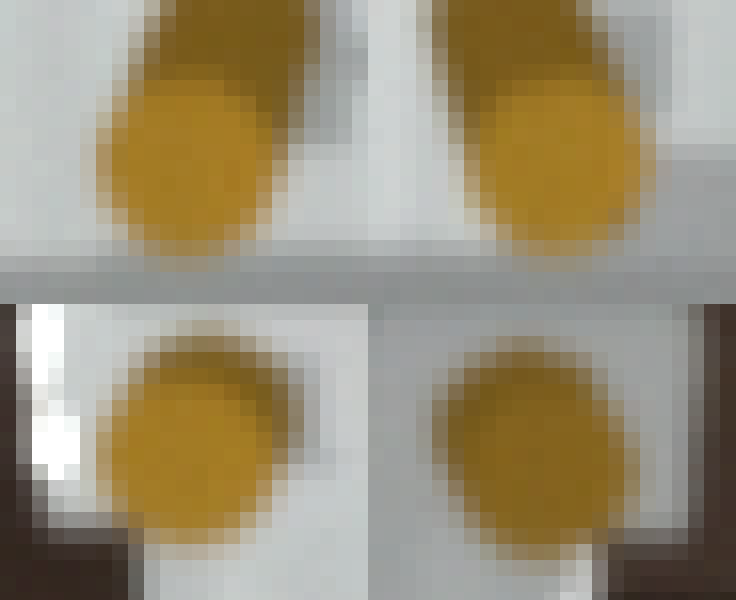

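```bash
python3 - <<'E' 2>/dev/null
from h import *
o,P0,im=load('w22'); P=adj(P0,.002)
ob={2:(282.8,176.9),3:(225.2,176.9),6:(309.6,199.7),7:(198.4,200.6)}
a=pinpose(P,.035,.022,ob); print(np.round(a[:3],4),a[3],rel(o,*a[:2]))
for n,S in (('green',green(im)),('grey',grey(im))):
  for z in (.0748,):
    f=fitrect(S,P,z,(.056,.0456),(o['tool_pos'][0],o['tool_pos'][1]-.0006,.4),span=2.5,sides=(1,2,3)); print(n,rel(o,*f[:2]),f[2:4])
    re=rel(o,*f[:2])[0]-28; pr=ray(None,[ob[2],ob[3]],.075,P).mean(0); print('rear',re-rel(o,*pr[:2])[0])
cv2.imwrite('pics/w22b.png',cv2.resize(im[150:320,170:340,::-1],None,fx=3.5,fy=3.5,interpolation=cv2.INTER_CUBIC))
E
```

```text
[ 0.5561 -0.286   0.6744] {2: [-0.11, -0.19], 3: [0.08, 0.09], 6: [0.08, 0.09], 7: [-0.05, -0.0]} [ 0.01 -0.67]
green [-0.37 -0.49] (np.float64(0.6334906593160325), {1: (np.float64(-0.0), np.float64(0.05), 31), 2: (np.float64(-0.1), np.float64(0.12), 16), 3: (np.float64(-0.05), np.float64(0.52), 16)})
rear 6.599999999999998
grey [-0.84 -0.59] (np.float64(0.20965670151371965), {1: (np.float64(0.0), np.float64(0.0), 31), 2: (np.float64(0.15), np.float64(0.39), 24), 3: (np.float64(0.1), np.float64(0.44), 25)})
rear 6.129999999999999
```

View pics/w22b.png

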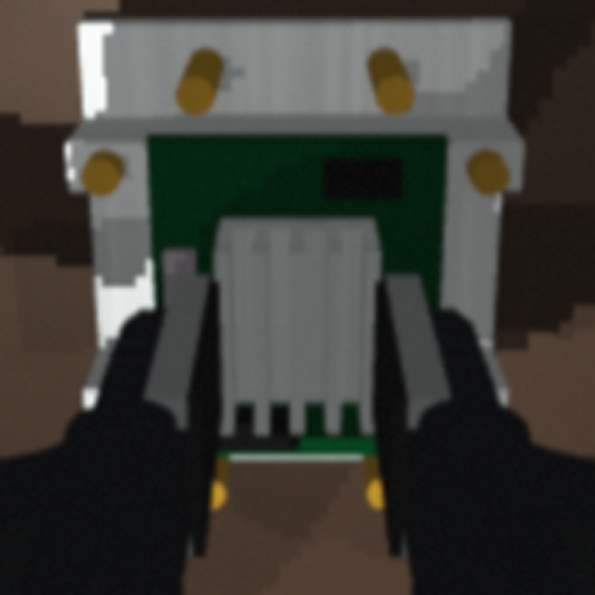

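```bash
python3 - <<'E' 2>/dev/null
from h import *
o,P0,im=load('w22')
# rear edge profile & front edge profile along a column in green & rgb
for c in (225,240,): print(c,im[183:194,c].tolist())
for c in (245,262): print(c,im[274:286,c].tolist())
for d in (.001,.002,.003):
  P=adj(P0,d)
  w=ray(None,[(255,188.5),(255,280.3)],.0748,P); q=ray(None,[(255,176.9),(255,290.8)],.075,P)
  e=[rel(o,*k[:2])[0] for k in (w[0],w[1],q[0],q[1])]; print(d,e,'L',e[1]-e[0],'gap rear',e[0]-e[2],'front',e[3]-e[1],'pin span',e[3]-e[2])
E
```

```text
225 [[100, 94, 81], [96, 97, 94], [95, 98, 97], [92, 95, 95], [82, 86, 84], [52, 59, 53], [17, 36, 24], [4, 34, 16], [4, 35, 16], [3, 36, 17], [4, 36, 17]]
240 [[101, 104, 103], [96, 99, 98], [94, 97, 96], [93, 95, 94], [83, 86, 85], [50, 58, 54], [17, 37, 25], [4, 33, 16], [5, 37, 18], [3, 37, 16], [3, 35, 16]]
245 [[61, 62, 62], [32, 33, 33], [22, 23, 23], [22, 25, 24], [21, 38, 28], [64, 91, 74], [121, 142, 128], [110, 117, 107], [77, 68, 59], [67, 53, 43], [67, 52, 42], [67, 53, 42]]
262 [[11, 40, 22], [9, 57, 28], [6, 65, 30], [7, 68, 32], [12, 69, 33], [61, 98, 73], [119, 141, 127], [108, 114, 104], [76, 68, 59], [68, 53, 44], [66, 52, 42], [67, 52, 43]]
0.001 [np.float64(-28.83), np.float64(27.52), np.float64(-35.24), np.float64(34.59)] L 56.349999999999994 gap rear 6.410000000000004 front 7.070000000000004 pin span 69.83000000000001
0.002 [np.float64(-28.52), np.float64(28.21), np.float64(-34.97), np.float64(35.33)] L 56.730000000000004 gap rear 6.449999999999999 front 7.119999999999997 pin span 70.3
0.003 [np.float64(-28.21), np.float64(28.9), np.float64(-34.7), np.float64(36.07)] L 57.11 gap rear 6.490000000000002 front 7.170000000000002 pin span 70.77000000000001
```

```bash
python3 - <<'E' 2>/dev/null
from h import *
for n in ('w21','w22'):
  o,P0,im=load(n); P=adj(P0,.0015); G=grey(im); pts=[]
  lo,hi=(185,196) if n=='w21' else (183,194)
  for c in range(220,290,2):
    col=gaussian_filter1d(G[lo-3:hi+3,c],.7); g=np.gradient(col); j=g[2:-2].argmin()+2
    k=j+ (g[j-1]-g[j+1])/(2*(g[j-1]-2*g[j]+g[j+1])); pts.append((c,lo-3+k))
  pts=np.array(pts); w=ray(None,pts,o['tool_pos'][2]-.007,P); s=np.polyfit(w[:,1],w[:,0],1); print(n,'edge row mean',pts[:,1].mean(),pts[:,1].std(),'yaw',np.degrees(np.arctan(-s[0])),'rear x',rel(o,*w.mean(0)[:2]))
E
```

```text
w21 edge row mean 187.95951025147968 0.024398120406370107 yaw 0.27839158051937346 rear x [-29.    -0.82]
w22 edge row mean 187.9572472099593 0.028480937021528603 yaw 0.2559072100111668 rear x [-28.99  -0.82]
```

{"api": "arm_command", "payload": {
  "motion": [
    [[0.018, 0.01, 0, 0, -0.05, -0.01], [0, 0.015, 0, 0, 0, 0], [0, 0, 0, 0, 0, 0], [0, 0, 0, 0, 0, 0], [0, 0, 0, 0, 0, 0]]
  ]
}}

```text
time: 24.15
tool_pos: [0.5568, -0.2854, 0.0808]
eef_rot: [-1.57, 0.0, 0.01]
contact_force: [0.2, -0.2, -0.8]
width: 0.264
```

```bash
cat > chk.py <<'E'
from h import *
import sys
n=sys.argv[1]; o,P0,im=shot(n); P=adj(P0,.0015); print(o['contact_force']); G=grey(im)
def edge(lo,hi,cols,sg):
    pts=[]
    for c in cols:
        g=sg*np.gradient(gaussian_filter1d(G[lo:hi,c],.7)); j=g[2:-2].argmax()+2
        pts.append((c,lo+j+(g[j-1]-g[j+1])/(2*(g[j-1]-2*g[j]+g[j+1]))))
    return np.array(pts)
z=o['tool_pos'][2]-.007
e=edge(180,197,range(220,290,2),-1); w=ray(None,e,z,P); s=np.polyfit(w[:,1],w[:,0],1); print('rear row',e[:,1].mean(),e[:,1].std(),'yaw',np.degrees(np.arctan(-s[0])),'x',rel(o,*w.mean(0)[:2])[0])
f=edge(274,286,range(260,272,2),1); w=ray(None,f,z,P); print('front row',f[:,1].mean(),f[:,1].std(),'x',rel(o,*w.mean(0)[:2])[0])
a=fitpins(im,P,.035,.022,(.5558,-.2861,.5),skip=(0,1,4,5)); print(a[:3],rel(o,*a[:2]),a[3].round(1).tolist())
L=[(int(round(a[3][i][0])),int(round(a[3][i][1]))) for i in (3,2,7,6)]; print(L); zoompins(im,L,'z'+n[1:]+'.png')
# lateral edges at board rows 192-200
for v in range(192,200,2):
    row=gaussian_filter1d(G[v],.7); g=np.gradient(row); l=g[200:225].argmin()+200; rr=g[285:310].argmax()+285
    sub=lambda j:j+(g[j-1]-g[j+1])/(2*(g[j-1]-2*g[j]+g[j+1])); print(v,round(sub(l),2),round(sub(rr),2),'mid',round((sub(l)+sub(rr))/2,2))
E
python3 chk.py w23 2>/dev/null
```

```text
w23 t 24.15 [ 0.5568 -0.2854  0.0808] [-8.997e+01  3.000e-02  5.700e-01] dq 0.001
[ 0.23670097 -0.19189491 -0.79416864]
rear row 187.9566397987848 0.023361568272129925 yaw 0.4720690563213468 x -28.97
front row 278.84493847652203 0.005054341900233975 x 26.91
[[0.0, 0.1], [0.1, -0.1], [-0.0, 0.2], [-0.1, -0.2]]
(np.float64(0.5555457745122935), np.float64(-0.28615327657679823), np.float64(0.5132467971972083)) [-1.22 -0.79] [[276.9, 290.7], [231.9, 290.6], [282.9, 175.3], [225.4, 175.2], [nan, nan], [nan, nan], [310.0, 199.0], [198.1, 199.0]]
[(225, 175), (283, 175), (198, 199), (310, 199)]
192 211.52 297.26 mid 254.39
194 211.76 297.2 mid 254.48
196 211.76 297.18 mid 254.47
198 211.82 297.11 mid 254.46
```

View pics/z23.png

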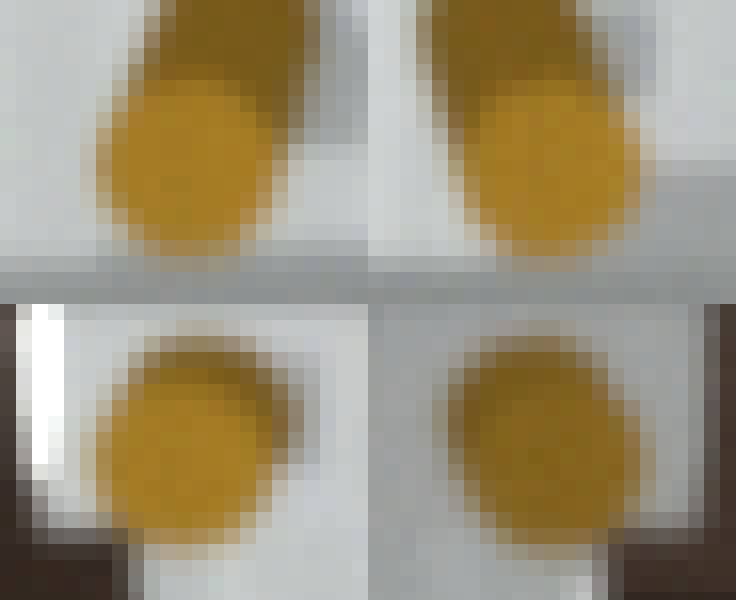

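```bash
python3 - <<'E' 2>/dev/null
from h import *
o,P0,im=load('w23')
for d in (.001,.0015,.002):
  P=adj(P0,d)
  for ob in ({2:(283,176.0),3:(225.4,176.0),6:(310,199.3),7:(198.9,199.6)},{2:(283,176.0),3:(225.4,176.0),6:(310,199.3),7:(198.9,199.6),0:(277.5,290.7),1:(231.3,290.7)}):
    a=pinpose(P,.035,.022,ob); print(d,np.round(a[:3],4),a[3],rel(o,*a[:2]))
  w=ray(None,[(254,187.96),(254,278.85)],.0738,P); print([rel(o,*k[:2])[0] for k in w])
E
```

```text
0.001 [ 0.5557 -0.286   0.6631] {2: [-0.1, 0.11], 3: [-0.02, -0.04], 6: [0.06, 0.44], 7: [0.06, -0.56]} [-1.04 -0.6 ]
0.001 [ 0.5557 -0.286   0.623 ] {2: [-0.14, 0.11], 3: [-0.08, -0.04], 6: [0.03, 0.43], 7: [-0.01, -0.57], 0: [0.04, 1.46], 1: [0.14, -1.36]} [-1.09 -0.63]
[np.float64(-29.12), np.float64(26.57)]
0.0015 [ 0.5559 -0.286   0.6665] {2: [-0.08, 0.07], 3: [0.0, 0.01], 6: [0.04, 0.34], 7: [0.04, -0.46]} [-0.88 -0.6 ]
0.0015 [ 0.5559 -0.286   0.6203] {2: [-0.04, 0.07], 3: [0.01, 0.01], 6: [0.09, 0.33], 7: [0.04, -0.47], 0: [-0.1, 1.41], 1: [-0.0, -1.31]} [-0.86 -0.62]
[np.float64(-28.96), np.float64(26.91)]
0.002 [ 0.556  -0.2859  0.6694] {2: [-0.06, 0.02], 3: [0.02, 0.07], 6: [0.01, 0.24], 7: [0.02, -0.36]} [-0.73 -0.59]
0.002 [ 0.5561 -0.286   0.6204] {2: [0.05, 0.02], 3: [0.11, 0.07], 6: [0.13, 0.23], 7: [0.09, -0.36], 0: [-0.24, 1.37], 1: [-0.15, -1.27]} [-0.63 -0.62]
[np.float64(-28.81), np.float64(27.25)]
```

{"api": "arm_command", "payload": {
  "motion": [
    [[0.003, 0.02, 0, 0, 0, 0], [0, 0.02, 0, 0, 0, 0], [0, 0.01, 0, 0, 0, 0], [0, 0, 0, 0, 0, 0], [0, 0, 0, 0, 0, 0]]
  ]
}}

```text
time: 24.62
tool_pos: [0.5571, -0.2854, 0.0799]
eef_rot: [-1.571, -0.0, 0.01]
contact_force: [-2.4, 1.7, 7.3]
width: 0.265
```

Contact came at the predicted height. I'll ease off, release and rise.

{"api": "arm_command", "payload": {
  "motion": [
    [[0, -0.02, 0, 0, 0, 0], [0, 0, 0, 0, 0, 0]]
  ]
}}

```text
time: 24.78
tool_pos: [0.5571, -0.2854, 0.08]
eef_rot: [-1.571, -0.0, 0.01]
contact_force: [-1.2, 1.0, 4.6]
width: 0.264
```

{"api": "arm_command", "payload": {
  "motion": [
    [[0, 0, 0, 0, 0, 0], [0, 0, 0, 0, 0, 0], [0, 0, 0, 0, 0, 0], [0, -0.15, 0, 0, 0, 0], [0, -0.4, 0, 0, 0, 0], [0, -0.8, 0, 0, 0, 0], [0, -0.8, 0, 0, 0, 0], [0, -0.4, 0, 0, 0, 0]]
  ],
  "fingers": 0.5
}}

```text
time: 25.45
tool_pos: [0.5583, -0.2861, 0.1859]
eef_rot: [-1.572, -0.003, 0.01]
contact_force: [0.8, -1.3, 0.8]
width: 0.501
```

{"api": "arm_command", "payload": {
  "motion": [
    [[0, 0, 0.5, 0, 0, 0], [0, 0, 0.5, 0, 0, 0], [0, 0, 0.5, 0, 0, 0], [0, 0, 0, 0, 0, 0], [0, 0, 0, 0, 0, 0], [0, 0, 0, 0, 0, 0]]
  ]
}}

```text
time: 25.95
tool_pos: [0.5566, -0.2258, 0.182]
eef_rot: [-1.571, 0.0, 0.01]
contact_force: [0.3, -0.9, 0.2]
width: 0.499
```

```bash
python3 - <<'E' 2>/dev/null
from h import *
o,P0,im=shot('w24'); P=adj(P0,.0015); print(o['contact_force'])
for nm,D,px,g in (('long',(.084,.046),(.049,.030),(.5649,-.1617,.95)),('short',(.056,.046),(.035,.022),(.5558,-.2860,.5))):
  a=fitpins(im,P,*px,g); print(nm,'pins',np.round(a[:3],4))
  for S in (green(im),grey(im)):
    b=fitrect(S,P,.073,D,a[:3],span=2,size=True); c=np.radians(a[2]); d=1000*np.array([b[0]-a[0],b[1]-a[1]])
    print('  board',np.round(b[:3],4),np.round(b[4],4),'off',d.round(2),'dyaw',round(b[2]-a[2],2),b[3])
cv2.imwrite('pics/w24b.png',cv2.resize(im[90:290,60:440,::-1],None,fx=2.1,fy=2.1,interpolation=cv2.INTER_CUBIC))
save('top','top24.png'); save('side','side24.png')
E
```

```text
w24 t 25.95 [ 0.5566 -0.2258  0.182 ] [-90.     0.     0.58] dq 0.011
[ 0.31922695 -0.85853464  0.15948648]
[[-0.1, -0.4], [-1.5, 3.6], [0.1, 0.3], [0.2, 0.1], [-0.0, -0.2], [0.4, -0.3], [-0.0, 0.0], [0.1, -0.2]]
long pins [ 0.565  -0.1622  0.904 ]
  board [ 0.565  -0.1619  0.8654] [0.0833 0.0456] off [-0.02  0.31] dyaw -0.04 {0: (np.float64(0.0), np.float64(0.25), 25), 1: (np.float64(-0.0), np.float64(0.06), 31), 2: (np.float64(-0.01), np.float64(0.41), 31), 3: (np.float64(-0.0), np.float64(0.18), 31)}
  board [ 0.5645 -0.1624  0.7469] [0.0843 0.0463] off [-0.51 -0.25] dyaw -0.16 {0: (np.float64(0.01), np.float64(0.28), 20), 1: (np.float64(-0.09), np.float64(0.16), 31), 2: (np.float64(-0.01), np.float64(0.17), 29), 3: (np.float64(-0.1), np.float64(0.47), 29)}
[[-0.2, 0.1], [-0.1, 0.0], [-0.1, -0.0], [0.1, -0.3], [0.4, 0.2], [-0.1, -0.0], [0.2, 0.1], [-0.1, -0.2]]
short pins [ 0.5558 -0.2858  0.44  ]
  board [ 0.5567 -0.286   0.409 ] [0.0557 0.0456] off [ 0.93 -0.18] dyaw -0.03 {0: (np.float64(-0.07), np.float64(0.52), 31), 1: (np.float64(0.0), np.float64(0.04), 23), 2: (np.float64(0.04), np.float64(0.23), 31), 3: (np.float64(-0.04), np.float64(0.42), 31)}
  board [ 0.5559 -0.2856  0.0308] [0.0571 0.0464] off [0.18 0.2 ] dyaw -0.41 {0: (np.float64(0.0), np.float64(0.19), 23), 1: (np.float64(-0.09), np.float64(0.56), 31), 2: (np.float64(-0.1), np.float64(0.52), 31), 3: (np.float64(0.0), np.float64(0.27), 28)}
```

View pics/w24b.png

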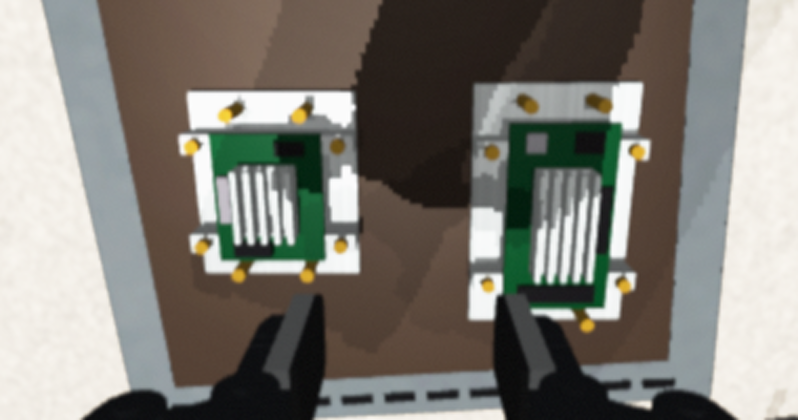

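View pics/side24.png

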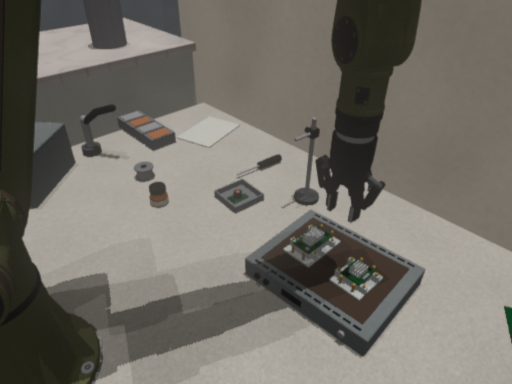

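View pics/top24.png

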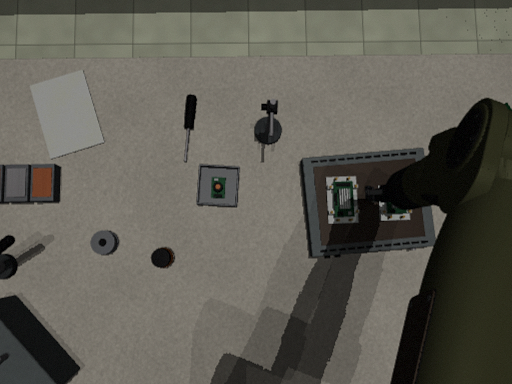

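The side and top views show the coil board in the tray, both boards in their jigs, and the jar, reel, driver and stand where they were. For the short board the two fits disagree on x (0.2 against 0.9 mm), so I'll look from straight above it.

{"api": "arm_command", "payload": {
  "motion": [
    [[0, 0, -0.5, 0, 0, 0], [0, 0, -0.5, 0, 0, 0], [0, 0.5, -0.5, 0, 0, 0], [0, 0, 0, 0, 0, 0], [0, 0, 0, 0, 0, 0], [0, 0, 0, 0, 0, 0], [0, 0, 0, 0, 0, 0]]
  ]
}}

```text
time: 26.68
tool_pos: [0.5572, -0.2851, 0.1621]
eef_rot: [-1.57, -0.0, 0.01]
contact_force: [-0.0, -0.0, 0.8]
width: 0.499
```

```bash
python3 - <<'E' 2>/dev/null
from h import *
o,P0,im=shot('w25'); P=adj(P0,.0015)
a=fitpins(im,P,.035,.022,(.5558,-.2860,.5)); print('pins',np.round(a[:3],4),rel(o,*a[:2]),a[3].round(1).tolist())
for S in (green(im),grey(im)):
    b=fitrect(S,P,.073,(.056,.046),a[:3],span=2,size=True); d=1000*np.array([b[0]-a[0],b[1]-a[1]])
    print('  board',np.round(b[:3],4),np.round(b[4],4),'off',d.round(2),'dyaw',round(b[2]-a[2],2),b[3])
cv2.imwrite('pics/w25b.png',cv2.resize(im[120:290,170:340,::-1],None,fx=3.5,fy=3.5,interpolation=cv2.INTER_CUBIC))
E
```

```text
w25 t 26.68 [ 0.5572 -0.2851  0.1621] [-89.96  -0.     0.58] dq 0.008
[[-0.4, -0.1], [-0.2, -0.0], [0.2, 0.3], [0.3, -0.3], [0.1, 0.3], [0.1, -0.1], [-0.0, 0.2], [-0.0, -0.2]]
pins [ 0.5556 -0.2861  0.4848] [-1.58 -0.94] [[271.6, 230.3], [236.4, 230.1], [272.8, 147.9], [235.1, 147.8], [289.3, 215.7], [218.3, 215.6], [291.4, 164.5], [216.5, 164.5]]
  board [ 0.5564 -0.2862  0.1107] [0.0546 0.0452] off [ 0.82 -0.12] dyaw -0.37 {0: (np.float64(0.09), np.float64(0.69), 31), 1: (np.float64(0.0), np.float64(0.1), 31), 2: (np.float64(-0.0), np.float64(0.26), 31), 3: (np.float64(0.1), np.float64(0.33), 31)}
  board [ 0.5564 -0.286   0.5568] [0.0562 0.0457] off [0.85 0.09] dyaw 0.07 {0: (np.float64(0.0), np.float64(0.04), 24), 1: (np.float64(-0.0), np.float64(0.0), 31), 2: (np.float64(0.0), np.float64(0.14), 31), 3: (np.float64(0.0), np.float64(0.21), 27)}
```

View pics/w25b.png

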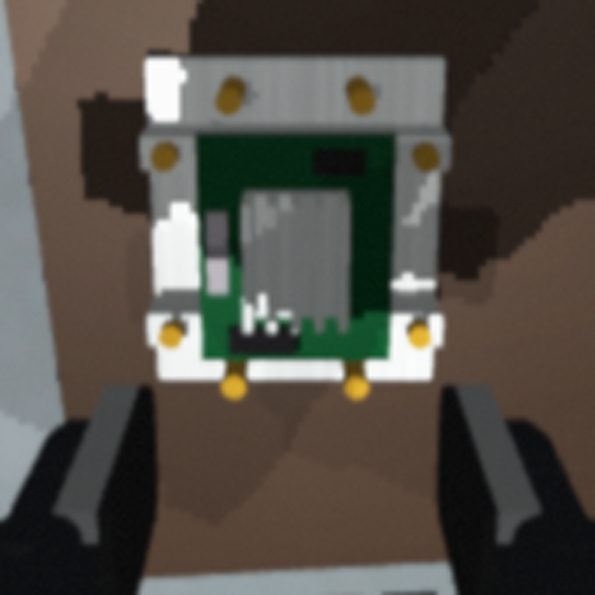

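```bash
python3 - <<'E' 2>/dev/null
from h import *
o,P0,im=load('w25')
zoompins(im,[(235,148),(273,148),(236,230),(272,230)],'z25a.png')
zoompins(im,[(216,164),(291,164),(218,216),(289,216)],'z25b.png')
E
```

```text
(no output)
```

View pics/z25a.png

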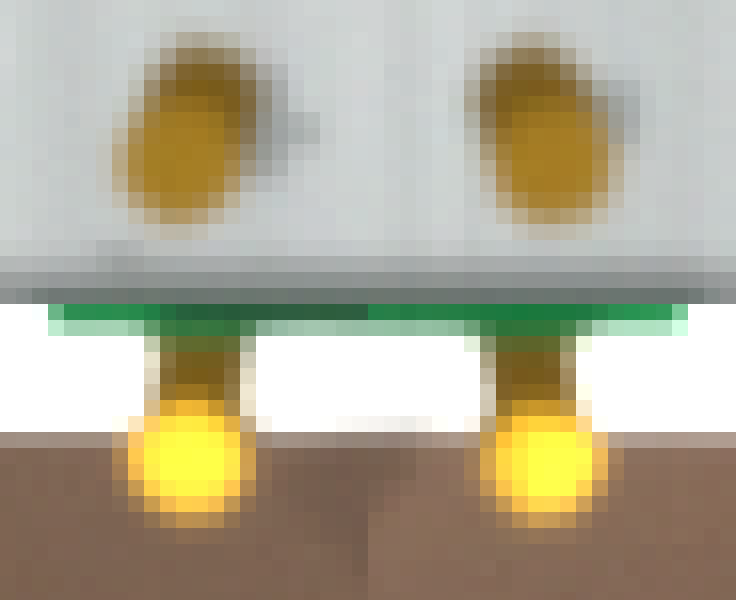

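View pics/z25b.png

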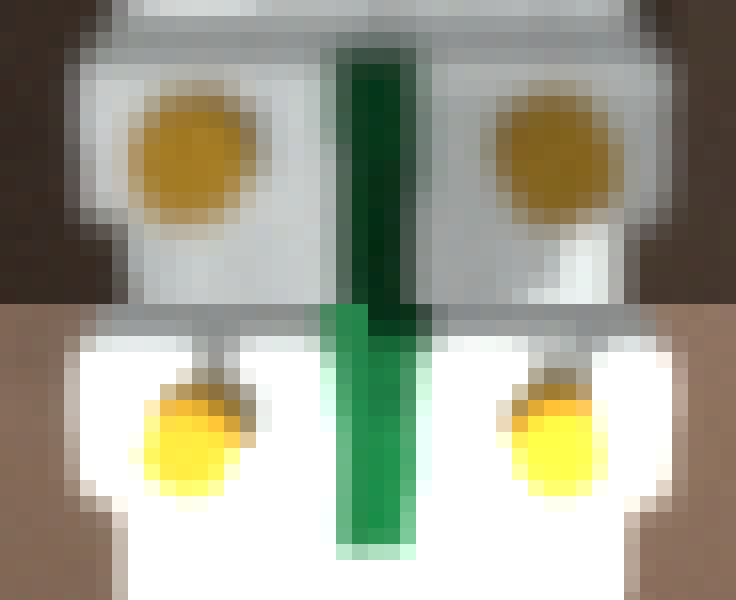

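```bash
python3 - <<'E' 2>/dev/null
from h import *
o,P0,im=load('w25')
ob={2:(273,148.7),3:(234.8,148.7),0:(271.6,230.25),1:(236.1,230.25),6:(291.2,164.9),7:(216.4,165.1),4:(289.2,215.5),5:(218.5,215.5)}
for d in (.001,.0015,.002,.003):
  P=adj(P0,d); a=pinpose(P,.035,.022,ob); b=fitrect(grey(im),P,.073,(.056,.046),(.5564,-.286,.5),span=1.5,size=True)
  w=1000*np.array([b[0]-a[0],b[1]-a[1]]); print(d,np.round(a[:3],4),a[3],'\n   ',np.round(b[:3],4),np.round(b[4],4),'off',w.round(2),'dyaw',round(b[2]-a[2],2))
E
```

```text
0.001 [ 0.5557 -0.2861  0.5311] {2: [-0.2, 0.03], 3: [-0.2, -0.14], 0: [-0.03, -0.09], 1: [-0.02, 0.13], 6: [-0.14, 0.34], 7: [-0.29, -0.28], 4: [0.51, 0.41], 5: [0.54, -0.38]} 
    [ 0.5563 -0.286   0.5523] [0.0561 0.0456] off [0.58 0.15] dyaw 0.02
0.0015 [ 0.5558 -0.2861  0.5323] {2: [-0.13, 0.0], 3: [-0.13, -0.11], 0: [-0.11, -0.12], 1: [-0.1, 0.16], 6: [-0.1, 0.27], 7: [-0.25, -0.21], 4: [0.46, 0.34], 5: [0.49, -0.32]} 
    [ 0.5564 -0.286   0.5835] [0.0563 0.0457] off [0.59 0.17] dyaw 0.05
0.002 [ 0.556  -0.2861  0.5332] {2: [-0.06, -0.03], 3: [-0.06, -0.07], 0: [-0.19, -0.16], 1: [-0.18, 0.19], 6: [-0.06, 0.21], 7: [-0.21, -0.15], 4: [0.41, 0.28], 5: [0.43, -0.25]} 
    [ 0.5566 -0.286   0.5621] [0.0564 0.0458] off [0.59 0.16] dyaw 0.03
0.003 [ 0.5563 -0.2861  0.5346] {2: [0.08, -0.1], 3: [0.08, -0.01], 0: [-0.36, -0.22], 1: [-0.35, 0.26], 6: [0.03, 0.08], 7: [-0.13, -0.02], 4: [0.3, 0.15], 5: [0.32, -0.12]} 
    [ 0.5569 -0.286   0.575 ] [0.0566 0.046 ] off [0.61 0.17] dyaw 0.04
```

The gap error is about 0.5 mm along x and 0.2 mm across, with yaw within 0.1°. That is good enough that I won't risk re-gripping. I'll retreat upward and hand in.

{"api": "arm_command", "payload": {
  "motion": [
    [[0, -0.6, 0, 0, 0, 0], [0, -0.6, 0, 0, 0, 0], [0, -0.6, 0, 0, 0, 0], [0, 0, 0, 0, 0, 0], [0, 0, 0, 0, 0, 0], [0, 0, 0, 0, 0, 0], [0, 0, 0, 0, 0, 0]]
  ]
}}

```text
time: 27.32
tool_pos: [0.5564, -0.2848, 0.2326]
eef_rot: [-1.569, 0.002, 0.01]
contact_force: [-0.0, -0.3, -0.3]
width: 0.504
```

```bash
python3 - <<'E'
from h import *
o=r.get_obs(); print(o['time'],o['tool_pos'],o['contact_force'])
print(r.hand_in())
E
```

```text
27.3167 [ 0.55643504 -0.28479222  0.23260327] [-0.0058001  -0.26733714 -0.26856868]
the job is handed in; nothing more can be done
None
```

I moved the coil board to the tray, seated the long board in the long jig and then the short board in the short jig, and handed the job in at 27.3 s. Each board was lowered until the wrist felt light contact (5 to 11 N) before I released it.

Last checks:
- **Coil board:** it lies flat and near the middle of the tray, seen in the wrist, top and side pictures.
- **Long board:** it is centred within about 0.5 mm of the pin-fitted jig pose, and within 0.2° of square.
- **Short board:** it sits about 0.5 to 0.6 mm off centre along x and 0.2 mm across, with yaw within 0.1°. I left it there rather than grip it again.
- **Bystanders and probe stand:** the pictures show the jar, reel, screwdriver and stand where they were.

Two measurements disagreed:
- **Wrist camera height:** the calibration seemed about 1.5 to 2 mm low, judged by known board and pin sizes, so I corrected for that in the fits.
- **Short board along x:** the fits ranged from 0.2 to 0.9 mm, because shadows disturbed the automatic pin and green-edge fits. The 0.5 to 0.6 mm comes from pin caps I measured by hand.

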